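Brush out the make-up pots and put them away in the drawer

TASK

The emptied make-up pots on the dressing table want brushing out before they go away: take the long bottle brush from its gold stand and, in each pot that is there, brush right down to the floor, up most of its height and right down to the floor again, doing the white pot first, then the rose one and the black kohl pot last so that no dark powder gets into a lighter pot. Put the brush back in its stand, stand the pots upright in the open drawer, and push the drawer fully home until its catch holds. Leave everything else on the table where it stands.

Things in the scene. Friction and masses are not known exactly. Their poses are not given: they have to be found in the camera images.
- brush_tip (a point): centre of the flat bottom end of the bottle brush (the end of the bristle head, which points down); z points up along the brush towards the handle
- brush: bottle brush, 220 mm long, 90 g, standing head down in the gold stand. From its tip (origin) along z: cream bristle to 78 mm, 38 mm across as seen (only its stiff 30 mm core, flat at the end, makes contact; the outer bristles give way), bare wire to 120 mm, then a round black handle 20 mm in diameter from 120 to 218 mm
- stand_floor (a point): centre of the inner floor of the brush stand, z up: a heavy gold cup on a marble foot, fixed to the table, 60 mm outside diameter (foot 84 mm), 90 mm tall, bore 50 mm, inner floor 10 mm above the table
- pot_white: porcelain make-up pot, white with a gold line near the rim, a plain cylinder open at the top: 62 mm outside diameter, 82 mm tall, wall 4 mm, bore 54 mm, inner floor 6 mm above its underside, about 0.22 kg, loose. Origin: centre of the underside; z up along the pot's axis. Two or three of the three pots are there; an absent one reads None
- pot_rose: porcelain make-up pot, rose red with a gold line near the rim, a plain cylinder open at the top: 62 mm outside diameter, 82 mm tall, wall 4 mm, bore 54 mm, inner floor 6 mm above its underside, about 0.22 kg, loose. Origin: centre of the underside; z up along the pot's axis. Two or three of the three pots are there; an absent one reads None
- pot_black: porcelain make-up pot, black with a gold line near the rim, a plain cylinder open at the top: 62 mm outside diameter, 82 mm tall, wall 4 mm, bore 54 mm, inner floor 6 mm above its underside, about 0.22 kg, loose. Origin: centre of the underside; z up along the pot's axis. Two or three of the three pots are there; an absent one reads None
- drawer (a joint): opening of the drawer in m: 0 is fully home, 0.185 fully out. It slides with about 1 N of friction. A ball catch resists over the last 12 mm with at most about 8 N, then draws the drawer in and holds it at 0. Push slowly so that the pots do not topple
- drawer_floor (a point): centre of the drawer's inner floor, 24 mm above the table; z up, x the way the drawer is pushed home, y along its front. The floor reaches 102 mm either way in x, 149 mm in y; side and rear walls stand 39 mm above it, the front panel 92 mm (inner face at x = -108 mm, outer face at x = -124 mm). With the drawer open by q the unit covers all beyond x = q - 124 mm
- unit: white lacquer drawer unit, 250 mm deep, 340 mm wide, 130 mm tall, fixed to the table; one drawer, whose opening is 96 mm clear above the drawer floor, so a standing pot passes under the top. A ring dish and a watch pad (up to 37 mm high) are fixed on the rear half of its top. Origin: centre of its underside; x points from front to back
- drawer_handle (a point): centre of the gold bar handle of the drawer, 88 mm above the table: a round bar 11 mm thick and 130 mm long along y, 35 mm in front of the drawer's front panel (axis to panel), carried by two thin posts 55 mm either side of its centre; axes as for the drawer floor
- perfume_a: faceted amber glass perfume bottle with gold cap, 68 mm across, 100 mm tall, loose on the mirrored tray at the far side of the table; not to be disturbed. Origin: centre of the underside
- perfume_b: faceted pink glass perfume bottle with glass stopper, 52 mm across, 122 mm tall, loose on the mirrored tray; not to be disturbed. Origin: centre of the underside
- perfume_c: faceted blue glass perfume bottle with gold ball cap, 72 mm across, 96 mm tall, loose on the mirrored tray; not to be disturbed. Origin: centre of the underside
- mabkhara: black and gold ceramic incense burner, 82 mm square, 136 mm tall, loose on the mirrored tray; not to be disturbed. Origin: centre of the underside
- atomizer: gold-tone aluminium atomizer, slim cylinder 33 mm across, 99 mm tall, standing loose on the table; not to be disturbed. Origin: centre of the underside
- acrylic_box: round clear acrylic box with its lid clipped on, 91 mm across, 50 mm tall, loose on the table; not to be disturbed. Origin: centre of the underside
- cream_jar: low cream jar with gold lid, 60 mm across, 46 mm tall, loose on the table; not to be disturbed. Origin: centre of the underside

How it is judged:
By the outcome, as a careful person would: the job done as asked, in the order asked, and still so for the second after the job is handed in, with the robot touching nothing.
Of pot_white, pot_rose, pot_black only 2 to 3 are there at a start; the rules pass over those that are not, and their reading is None.
At some moment in a run one of pot_white, pot_rose, pot_black may be knocked a few centimetres aside while the robot is not near it.
It also fails if it takes over 210 s, if anything falls off the work surface, if the arm or the gripper's body presses on something with over 40 N, if the wrist force passes 120 N, or if a joint passes its speed limit or range.

ROBOT

A 7-joint arm with a two-finger parallel gripper is mounted at the origin on the work surface. World frame = base frame: x ahead of the robot, y to its left, z up, the work surface at z = 0. Lengths are in m, angles in rad, forces in N, time in s.
With the tool pointing down it reaches from about 0.35 to 0.9 m from the base axis. Payload 8.1 kg.
Tool frame: the origin (TCP) lies at the very end of the fingers, on their centre line; the grasp point (between the pads) lies 19 mm behind it; z points along the fingers, y is the line along which they close (so a half turn about z gives the same grasp; the last joint's range is limited). The gripper opens to 92 mm and grips with 3 to 60 N. Pads are 19 mm wide; open, the fingers measure 130 mm over their backs; the gripper's body (75 mm by 190 mm) begins 47 mm behind the grasp point.
Start: joints at [1.219, 0.434, 0.025, 1.573, -0.012, 1.134, -0.075], TCP at [0.154, -0.606, 0.227] pointing down, gripper open.
Joint ranges: [-2.62, 2.62], [-0.44, 2.09], [-1.27, 1.32], [0.08, 2.57], [-1.32, 4.46], [0.12, 2], [-2.74, 2.74]. Speed limits (rad/s): [2.22, 2.22, 3.01, 3.01, 3.14, 3.14, 3.14].

INTERFACE

Orientations are given as a rotation vector (axis times angle).
In Python, from cell import observe, get_image, sign_off, find_in, trace, place_of gives the robot as it stands. The module is installed in compiled form; this text tells all that it offers.
- The arm moves only by the shell command python3 -m handwheel 'ROWS' [OPENING] [FORCE]. ROWS is JSON, a list of rows, each a list of 6 numbers: the shift along the tool's x, y, z each as a share of 0.02 m, from -1 to 1, then the turn, a rotation vector about the tool's x, y, z each as a share of 4 degrees, from -1 to 1. A call has 1 to 8 rows; each row shifts and turns the commanded pose from where the row before left it, along the tool's axes as they then stand; what a row does not reach is not made up. A row lasts 1/12 s, in which the tool goes at most 41.7 mm and 7.16 degrees, less where a joint would pass 70% of its speed; a pose out of reach is approached as far as the arm can. A call with a number of a shift or a turn outside -1 to 1 is refused whole. A call with a gripper value outside its range is refused whole. OPENING is the opening, from 0 (shut) to 1 (fully open), set as the call begins (- or left out, the last holds). The fingers move at their own pace and stop on an object; FORCE is the grip in N (left out, the last holds). Time passes only in rows, so rows that do not move let the fingers close. It gives the time, the measured TCP pose, the force, the opening and the grip force at its end, in the units of the state.
- observe(): the state, without advancing time (a new reading comes with each control period).
- get_image(name): name is "scene" or "top" or "wrist"; returns a dict with "image" (480x640x3 uint8, red, green, blue), "fx", "fy", "cx", "cy" (pixels), "position" and "orientation" of the camera in the world. Camera axes: x right, y down, z forward; pixel columns grow to the right and rows downward; lengths in m; the calibration is good to about 2 mm. The wrist camera is an equidistant fisheye: a pixel r from the principal point sees the ray r / f radians off the axis. A picture is of the moment at which its call begins. There is no depth.
- sign_off(): hands the job in; it is judged then, once.
Trained networks look in the newest picture that a camera, given by its name, has taken for a name from the list of things; names that differ only in an ending like _2 or _b are one class to them, and where a whole thing is asked for, a point or a joint stands for the part that bears it (a point fixed in the world has none). Each returns a list of dicts, best first, with "score" (0 to 1); they miss things now and then, are a little off and sometimes report something else, mostly with a low value. They report only what shows in the picture. A call takes as long as a camera call.
- find_in(label, camera): "rect" ([centre column, centre row, width, height] as shares, 0 to 1, of the picture: columns of its width, rows of its height, round what is visible of it).
- trace(label, camera): "region" (480x640 bool, what is visible of it) and "rect" ([centre column, centre row, width, height] as shares, 0 to 1, of the picture: columns of its width, rows of its height, round what is visible of it).
- place_of(label, camera): "point" ([column, row] as shares, 0 to 1, of the picture: columns of its width, rows of its height: a listed point, or the origin of a listed thing).
The state is a dict: "clock": time; "joints": joint angles; "dq": joint speeds; "joint_efforts": joint torques, N m; "position": TCP position; "ee_rot": TCP orientation; "force": force on the tool from outside, world axes, zero at the start; "ft_torque": the same for the moment, N m; "width": opening from 0.0 (shut) to 1.0 (fully open); "gripper_force": force on a finger pad.
Only numpy, scipy, OpenCV 4.12 (cv2) and the standard library are available. Lean on these libraries where they do the work, as an engineer would, in place of code of your own. Each camera call takes 0.05 s, during which the arm holds its last target. There are 200 camera calls.

## Working session

There is one attempt and no reset: what is moved stays moved. The work goes in short steps, Python scripts to look and compute and a shell command to move; the robot and the scene stay as the last step left them, time stands still between calls to the robot, and variables do not carry over. Pictures are saved under pics/ and viewed, at most 18 in all, crops included, and the job is handed in when it is done.

```bash
mkdir -p pics; ls; cat > h.py <<'E'
import numpy as np, cv2
from scipy.spatial.transform import Rotation as R
from cell import observe,get_image,sign_off,find_in,trace,place_of
def save(c,n):
    d=get_image(c); cv2.imwrite('pics/'+n,d['image'][:,:,::-1]); return d
def rot(o):
    o=np.array(o,float)
    return o if o.shape==(3,3) else (R.from_rotvec(o).as_matrix() if o.size==3 else R.from_quat(o).as_matrix())
def ray(d,u,v):
    x=(u-d['cx'])/d['fx'];y=(v-d['cy'])/d['fy']
    return rot(d['orientation'])@np.array([x,y,1.])
def onz(d,u,v,z):
    r=ray(d,u,v);p=np.array(d['position']);return p+r*(z-p[2])/r[2]
def proj(d,P):
    q=rot(d['orientation']).T@(np.array(P)-d['position'])
    return np.array([d['fx']*q[0]/q[2]+d['cx'],d['fy']*q[1]/q[2]+d['cy']])
E
python3 - <<'E'
from h import *
for c in('scene','top'):
    d=save(c,c+'0.png');print(c,d['fx'],d['cx'],d['cy'],d['position'],d['orientation'])
s=observe();print(s)
Z=dict(brush=.1,brush_tip=0,stand_floor=.01,pot_white=0,pot_rose=0,pot_black=0,drawer=0,drawer_floor=.024,unit=0,drawer_handle=.088,perfume_a=0,mabkhara=0,atomizer=0,acrylic_box=0,cream_jar=0)
for l,z in Z.items():
    for c in('top','scene'):
        try:
            for r in place_of(l,c)[:3]:
                u,v=r['point'][0]*640,r['point'][1]*480
                print(l,c,round(r['score'],2),np.round([u,v]),np.round(onz(d if c=='top' else sd,u,v,z),3)) if c=='top' else print(l,c,round(r['score'],2),np.round([u,v]))
        except Exception as e: print(l,c,e)
E
```

```text
pics
scene 582.6847195013343 324.74584251499914 244.19906024916523 [ 1.51287953 -0.11852207  1.01171445] [-1.90107185 -1.56595391  0.65757225]
top 494.9905397754783 319.38007160716086 244.95798924858997 [0.49267304 0.00786172 1.19205594] [-2.13337689  2.18399097 -0.07632673]
{'clock': 0.1, 'joints': array([ 1.21936632,  0.43517223,  0.02498004,  1.5740122 , -0.01160851,
        1.13400771, -0.07508057]), 'dq': array([ 0.00111472, -0.00132442,  0.00225766, -0.00044277, -0.00039264,
       -0.0003232 , -0.00024998]), 'joint_efforts': array([ 3.74531548e-03, -6.69135475e+01,  9.88028795e-01, -3.15147436e+01,
       -6.06593722e-02,  3.74877232e-02,  1.20597824e-04]), 'position': array([ 0.15375071, -0.60531123,  0.22600941]), 'ee_rot': array([-3.11591029e+00, -3.89584536e-01,  4.80746424e-04]), 'force': array([-0.2184716 ,  0.77242533, -0.8588717 ]), 'ft_torque': array([0.0095775 , 0.00278025, 0.00898498]), 'gripper_force': 0.0, 'width': 0.9998690370121048}
brush top 0.87 [489. 252.] [ 0.576 -0.336  0.1  ]
brush_tip top 0.72 [433. 254.] [ 0.58  -0.234  0.   ]
brush_tip top 0.46 [158. 27
[... 1116 characters left out ...]
0.   ]
drawer_handle top 0.67 [281. 315.] [0.446 0.125 0.088]
drawer_handle scene 0.57 [346. 198.]
perfume_a top 0.87 [420. 184.] [ 0.754 -0.211  0.   ]
perfume_a top 0.55 [358. 182.] [ 0.761 -0.06   0.   ]
perfume_a scene 0.89 [290. 328.]
perfume_a scene 0.78 [218. 336.]
mabkhara top 0.64 [323. 171.] [0.793 0.024 0.   ]
mabkhara scene 0.74 [327. 333.]
atomizer top 0.74 [431. 257.] [ 0.573 -0.229  0.   ]
atomizer scene 0.71 [208. 285.]
acrylic_box top 0.75 [496. 309.] [ 0.446 -0.376  0.   ]
acrylic_box scene 0.56 [147. 248.]
cream_jar top 0.97 [442. 223.] [ 0.654 -0.26   0.   ]
cream_jar top 0.5 [156. 273.] [0.552 0.438 0.   ]
cream_jar scene 0.62 [195. 310.]
cream_jar scene 0.39 [257. 231.]
```

View pics/top0.png

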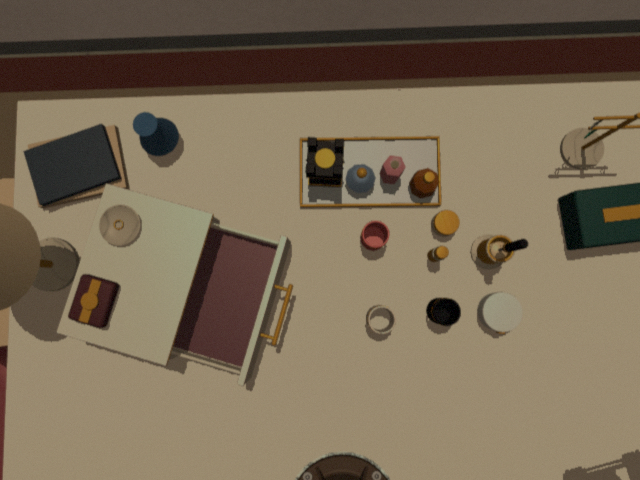

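View pics/scene0.png

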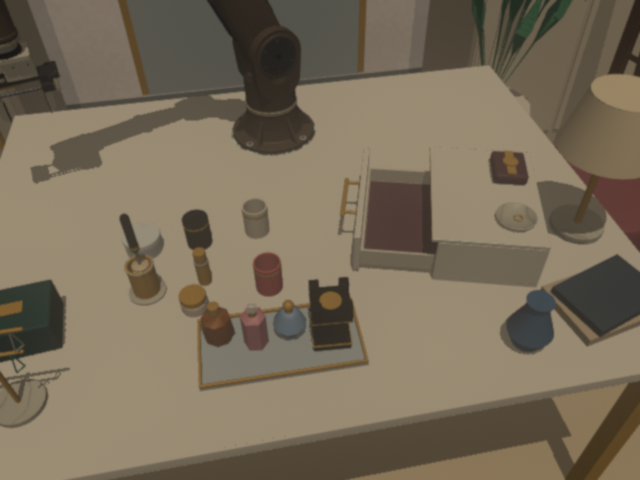

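Top view: white pot (380,320), rose (375,235), black (443,311), brush leaning in the stand with its handle end at (515,246), drawer open with floor centre about (222,300). Its handle bar runs from (290,287) to (275,342). The scene view shows the same three pots, all upright.

```bash
cat >> h.py <<'E'
from scipy.optimize import least_squares
CAM={}
def cams():
    for c in('top','scene'): CAM[c]=get_image(c)
def cyl(x,y,z0,r,h):
    a=np.linspace(0,2*np.pi,48,endpoint=False)
    return np.array([[x+r*np.cos(t),y+r*np.sin(t),z] for t in a for z in(z0,z0+h)])
def box(P): return np.array([P[:,0].min(),P[:,1].min(),P[:,0].max(),P[:,1].max()])
def mrect(m):
    ys,xs=np.nonzero(m);return np.array([xs.min(),ys.min(),xs.max()+1,ys.max()+1])-.0
def potfit(l,z0=0,r=.031,h=.082,use=('top','scene'),near=None):
    """fit x,y of an upright cylinder to traced regions; prints residuals in px"""
    obs={}
    for c in use:
        t=trace(l,c)
        if t and t[0]['score']>.4: obs[c]=mrect(t[0]['region']);sc=t[0]['score']
    if not obs: return None
    c0=list(obs)[0];b=obs[c0];p=onz(CAM[c0],(b[0]+b[2])/2,(b[1]+b[3])/2,z0+h/2)
    f=lambda q:np.concatenate([box(np.array([proj(CAM[c],P) for P in cyl(q[0],q[1],z0,r,h)]))-o for c,o in obs.items()])
    s=least_squares(f,p[:2],loss='soft_l1')
    return np.round(s.x,4),np.round(f(s.x),1),list(obs),round(float(sc),2)
def tool(target,Rt=None):
    """shift to target in tool units (of 20 mm) and turn in units of 4 deg"""
    s=observe();M=rot(s['ee_rot']);d=M.T@(np.array(target)-s['position'])/.02
    o=[np.round(d,2)]
    if Rt is not None: o.append(np.round(np.degrees(R.from_matrix(M.T@Rt).as_rotvec())/4,2))
    return o
E
python3 - <<'E'
from h import *
cams()
for l,k in dict(pot_white={},pot_rose={},pot_black={},atomizer=dict(r=.0165,h=.099),cream_jar=dict(r=.03,h=.046),acrylic_box=dict(r=.0455,h=.05)).items(): print(l,potfit(l,**k))
# brush dark handle
for c in('top','scene'):
    d=CAM[c];t=trace('brush',c)[0];m=t['region'];im=d['image'].astype(int)
    dark=m&(im.max(2)<75)
    ys,xs=np.nonzero(dark);P=np.c_[xs,ys].astype(np.float32)
    vx,vy,x0,y0=cv2.fitLine(P,cv2.DIST_HUBER,0,.01,.01).ravel()
    s=(P-[x0,y0])@[vx,vy];print(c,round(t['score'],2),m.sum(),dark.sum(),mrect(m),'line',vx,vy,x0,y0,'ends',np.percentile(s,[1,99]))
    t=trace('drawer_handle',c)[0];m=t['region'];r=cv2.minAreaRect(np.argwhere(m)[:,::-1].astype(np.float32));print(' handle',t['score'],np.round(cv2.boxPoints(r),1).tolist())
    for l in('stand_floor','brush_tip','drawer_floor','unit','drawer_handle'):
        print(' ',l,[(round(q['score'],2),np.round(np.array(q['point'])*[640,480],1)) for q in place_of(l,c)[:2]])
    np.save(c+'.npy',dict(d,image=None),allow_pickle=True)
t=cv2.resize(CAM['top']['image'][180:400,140:320][:,:,::-1],None,fx=3,fy=3);cv2.imwrite('pics/c1.png',t[:600])
E
```

```text
pot_white (array([ 0.4342, -0.0976]), array([-0.9, -1.3, -0.5, -0.2, -1.9, -1.4, -0.6, -0.9]), ['top', 'scene'], 0.93)
pot_rose (array([ 0.6262, -0.0895]), array([-0.8, -2. , -1.3, -0.5, -1.6, -2. , -1. , -1. ]), ['top', 'scene'], 0.88)
pot_black (array([ 0.4482, -0.2404]), array([-1.9, -0.5,  0.1, -0. , -0.7, -2. , -0.3,  0.1]), ['top', 'scene'], 0.84)
atomizer (array([ 0.5788, -0.2326]), array([-2.4, -2.1, -0. , -0.3, -1.9, -3.6, -0.2, -1. ]), ['top', 'scene'], 0.65)
cream_jar (array([ 0.6536, -0.2594]), array([-1.3, -1.8, -0.4,  0. , -1.6, -2.7, -0.4, -0.2]), ['top', 'scene'], 0.93)
acrylic_box (array([ 0.4407, -0.3743]), array([-1.1,  0.3, -0.3, -0.2, -1.4, -3. , -0.2,  1.1]), ['top', 'scene'], 0.66)
top 0.93 477 247 [490. 239. 528. 258.] line 0.97028434 -0.24196759 513.7808 245.55974 ends [-14.95031206  13.09246191]
 handle 0.63 [[167.60000610351562, 361.3999938964844], [213.89999389648438, 213.5], [307.20001220703125, 242.60000610351562], [261.0, 390.5]]
  stand_floor [(0.96, array([487.6, 252.1]))]
  brush_tip []
  drawer_floor [(0.76, array([222.1, 290.8]))]
  unit [(0.74, array([154.9, 273.2]))]
  drawer_handle [(0.62, array([281.8, 314.2])), (0.5, array([432.2, 259.2]))]
scene 0.91 588 289 [119. 214. 149. 273.] line 0.33441624 0.9424255 128.9745 232.85959 ends [-18.50218521  22.72020981]
 handle 0.96 [[338.20001220703125, 267.79998779296875], [339.79998779296875, 148.60000610351562], [437.29998779296875, 149.89999389648438], [435.70001220703125, 269.1000061035156]]
  stand_floor [(0.87, array([145.8, 288.5]))]
  brush_tip []
  drawer_floor [(0.86, array([404.8, 220. ]))]
  unit [(0.41, array([403.3, 219. ]))]
  drawer_handle [(0.64, array([345.5, 200.4]))]
```

View pics/c1.png

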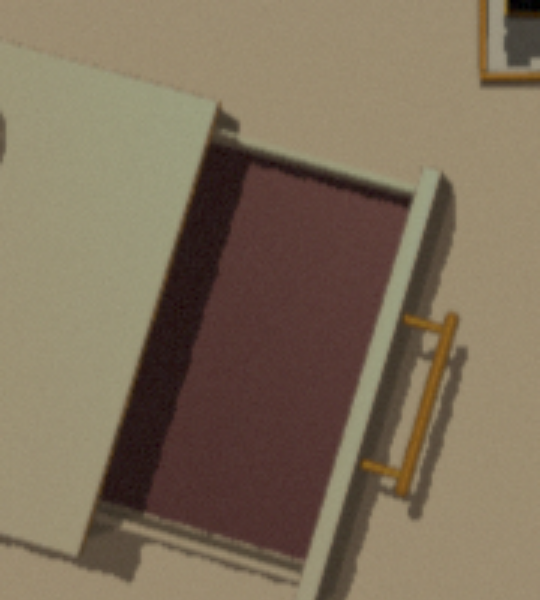

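The crop shows the bar ends at top-image pixels (291,285) and (275,345), and the unit's front top edge from (212,215) to (167,365).

```bash
python3 - <<'E'
from h import *
T=np.load('top.npy',allow_pickle=True).item();S=np.load('scene.npy',allow_pickle=True).item()
a=onz(T,291,285,.088);b=onz(T,274.7,345,.088);print('bar',a,b,np.linalg.norm(a-b),(a+b)/2)
e=onz(T,212.3,215,.13);f=onz(T,166.7,365,.13);print('unit edge',e,f,np.linalg.norm(e-f))
yd=(f-e)/np.linalg.norm(f-e);ydb=(b-a)/np.linalg.norm(b-a);print('yaw y',np.degrees(np.arctan2(yd[1],yd[0])),np.degrees(np.arctan2(ydb[1],ydb[0])))
xd=np.array([-yd[1],yd[0],0]); xd*=np.sign(xd[1]);h=(a+b)/2
print('opening',(e-h)@xd-.035-.016+0,'xd',xd)
def tri(u,v):
    p,q=np.array(T['position']),np.array(S['position']);r,s=ray(T,*u),ray(S,*v)
    k=np.linalg.lstsq(np.c_[r,-s],q-p,rcond=None)[0];A,B=p+k[0]*r,q+k[1]*s;return (A+B)/2,np.linalg.norm(A-B)
print('handle tri',tri((281.8,314.2),(345.5,200.4)),'stand',tri((487.6,252.1),(145.8,288.5)),'dfloor',tri((222,290.8),(404.8,220)))
st=onz(T,487.6,252.1,.01);print(st)
# brush axis
def plane(d,v,c):
    n=np.cross(ray(d,*c),ray(d,*(np.array(c)+50*np.array(v))));return n/np.linalg.norm(n)
n1=plane(T,(.97028,-.24197),(513.78,245.56));n2=plane(S,(.33442,.94243),(128.97,232.86))
ax=np.cross(n1,n2);ax/=np.linalg.norm(ax);ax*=np.sign(ax[2])
M=np.array([n1,n2,ax]);p0=np.linalg.solve(M,[n1@T['position'],n2@S['position'],ax@st])
print('axis',ax,'tilt',np.degrees(np.arccos(ax[2])))
for z in(0.01,.05,.1,.15,.2,.22):print(z,p0+ax*(z-p0[2])/ax[2])
# handle end top: scene end
E
```

```text
bar [0.51272517 0.10129459 0.088     ] [0.38172241 0.13946262 0.088     ] 0.1364497006020474 [0.44722379 0.12037861 0.088     ]
unit edge [0.66812723 0.267284   0.13      ] [0.34850526 0.3650951  0.13      ] 0.3342532178935629
yaw y 162.98477937770235 163.75636508940877
opening 0.15411694718080354 xd [ 0.29262574  0.95622705 -0.        ]
handle tri (array([0.44822245, 0.12664649, 0.06971483]), np.float64(0.003931216521920573)) stand (array([ 0.58201726, -0.36462402,  0.00198047]), np.float64(0.0021338904724695503)) dfloor (array([0.50374942, 0.26849137, 0.02882846]), np.float64(0.0014208539429660385))
[ 0.58146005 -0.36100612  0.01      ]
axis [-0.00299499 -0.00887158  0.99995616] tilt 0.5364963300398078
0.01 [ 0.58119443 -0.35970745  0.01      ]
0.05 [ 0.58107462 -0.36006233  0.05      ]
0.1 [ 0.58092487 -0.36050592  0.1       ]
0.15 [ 0.58077511 -0.36094952  0.15      ]
0.2 [ 0.58062536 -0.36139312  0.2       ]
0.22 [ 0.58056545 -0.36157056  0.22      ]
```

```bash
python3 -m handwheel '[[0,0,-0.8,0,0,0.9],[0,0,-0.8,0,0,0.9],[0.3,-0.2,0,0,0,0.9],[0.8,-0.5,0,0,0,0.86],[0.9,-0.55,0,0,0,0],[0.9,-0.55,0,0,0,0],[0.9,-0.55,0,0,0,0],[0.9,-0.55,0,0,0,0]]' 1 20
python3 -m handwheel '[[0.9,-0.5,0,0,0,0],[0.9,-0.5,0,0,0,0],[0.9,-0.5,0,0,0,0],[0.9,-0.5,0,0,0,0],[0.9,-0.5,0,0,0,0],[0.9,-0.5,0,0,0,0],[0.9,-0.5,0,0,0,0],[0.9,-0.5,0,0,0,0]]'
python3 - <<'E'
from h import *
print(tool([.581,-.361,.255],np.diag([1,-1,-1.])),observe()['force'])
E
```

```text
clock: 3.57
position: [0.2475, -0.5455, 0.2588]
ee_rot: [3.141, -0.0, 0.0]
force: [0.9, 0.2, 0.4]
width: 0.995
gripper_force: 0.0
clock: 4.23
position: [0.3915, -0.4655, 0.2588]
ee_rot: [3.141, 0.0, 0.0]
force: [0.3, -0.5, 0.9]
width: 0.998
gripper_force: 0.0
[array([ 9.48, -5.23,  0.19]), array([ 0., -0.,  0.])] [ 0.31784679 -0.5097058   0.90935658]
```

```bash
python3 -m handwheel '[[0.95,-0.52,0,0,0,0],[0.95,-0.52,0,0,0,0],[0.95,-0.52,0,0,0,0],[0.95,-0.52,0,0,0,0],[0.95,-0.52,0,0,0,0],[0.95,-0.52,0,0,0,0],[0.95,-0.52,0,0,0,0],[0.95,-0.52,0,0,0,0]]'
python3 -m handwheel '[[0.94,-0.53,0,0,0,0],[0.94,-0.53,0,0,0,0],[0,0,0,0,0,0]]'
python3 - <<'E'
from h import *
save('wrist','w1.png');d=save('scene','s1.png');print(tool([.581,-.361,.174]))
print(proj(d,observe()['position']), {c:[(q['score'],np.array(q['rect'])*[640,480,640,480]) for q in find_in('brush',c)[:1]] for c in('wrist','scene')})
E
```

```text
clock: 4.9
position: [0.5435, -0.3823, 0.2587]
ee_rot: [3.142, 0.0, -0.0]
force: [0.8, -0.3, 0.3]
width: 1.0
gripper_force: 0.0
clock: 5.15
position: [0.5845, -0.3571, 0.2582]
ee_rot: [-3.139, -0.009, -0.003]
force: [0.0, 1.1, 0.6]
width: 0.999
gripper_force: 0.0
[array([0.01, 0.02, 4.22])]
[118.99469796 203.13188029] {'wrist': [(0.68, array([323.648, 239.328,  43.072, 103.104]))], 'scene': [(0.68, array([133.248, 244.032,  33.472,  61.68 ]))]}
```

View pics/w1.png

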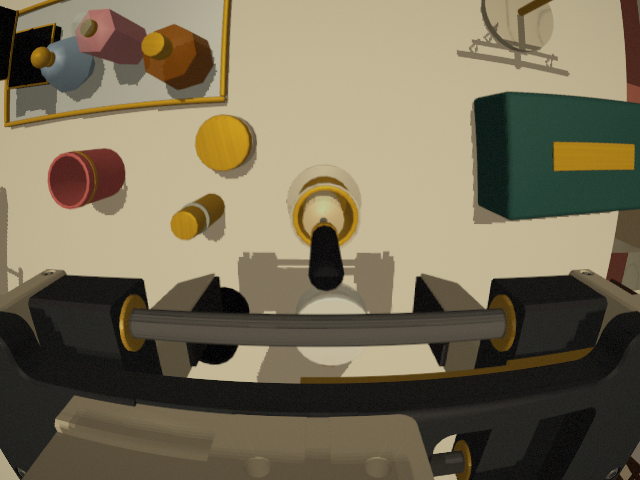

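The wrist view shows the handle end at (325,275), centred between the fingers at columns 220 and 418. Descend and grip.

```bash
python3 -m handwheel '[[0,0,0.7,0,0,0],[0,0,0.7,0,0,0],[0,0,0.7,0,0,0],[0,0,0.7,0,0,0],[0,0,0.7,0,0,0],[0,0,0.7,0,0,0],[0,0,0,0,0,0]]'
python3 -m handwheel '[[0,0,0,0,0,0],[0,0,0,0,0,0],[0,0,0,0,0,0],[0,0,0,0,0,0],[0,0,0,0,0,0],[0,0,0,0,0,0],[0,0,0,0,0,0],[0,0,0,0,0,0]]' 0 40
python3 - <<'E'
from h import *
print(observe()['force'],observe()['ft_torque'],observe()['position']);save('scene','s2.png');
for c in('top','scene'):print(c,[(q['score'],mrect(q['region'])) for q in trace('brush',c)[:1]])
E
```

```text
clock: 5.93
position: [0.5777, -0.3621, 0.1719]
ee_rot: [-3.14, 0.003, 0.007]
force: [0.5, 0.2, 0.3]
width: 0.996
gripper_force: 0.0
clock: 6.6
position: [0.5803, -0.3616, 0.1748]
ee_rot: [3.141, 0.0, 0.0]
force: [-1.2, -0.5, -0.3]
width: 0.469
gripper_force: 0.0
[-1.23961038 -0.51672577 -0.25253276] [0.00765871 0.05317235 0.00275026] [ 0.58032766 -0.36162292  0.17483088]
top [(0.93, array([490., 239., 528., 258.]))]
scene [(0.7, array([182., 210., 212., 249.]))]
```

```bash
python3 -m handwheel '[[0,0,0,0,0,0],[0,0,0,0,0,0],[0,0,0,0,0,0],[0,0,0,0,0,0],[0,0,0,0,0,0],[0,0,0,0,0,0]]'
python3 -m handwheel '[[0,0,-0.5,0,0,0],[0,0,-1,0,0,0],[0,0,-1,0,0,0],[0,0,-1,0,0,0],[0,0,-1,0,0,0],[0,0,-1,0,0,0],[0,0,-0.5,0,0,0],[0,0,0,0,0,0]]'
python3 - <<'E'
from h import *
print(observe());cams();save('scene','s3.png')
for l in('pot_white','pot_rose','pot_black'):print(l,potfit(l))
for c in('top','scene'):print(c,[(q['score'],mrect(q['region'])) for q in trace('brush',c)[:1]],[(q['score'],np.array(q['point'])*[640,480]) for q in place_of('brush_tip',c)[:1]])
p=observe()['position']
for k in(.155,.165,.175):print(k,proj(CAM['scene'],p-[0,0,k]),proj(CAM['top'],p-[0,0,k]))
print(tool([.4342,-.0976,.262]))
E
```

```text
clock: 7.25
position: [0.5803, -0.3616, 0.1747]
ee_rot: [-3.142, -0.0, 0.0]
force: [0.0, -0.1, 0.8]
width: 0.208
gripper_force: 40.0
clock: 7.92
position: [0.5813, -0.3622, 0.298]
ee_rot: [3.139, 0.0, 0.007]
force: [0.0, -0.3, -0.4]
width: 0.212
gripper_force: 40.0
{'clock': 7.9167, 'joints': array([ 0.50206957,  0.49448939, -0.03778621,  1.29875817,  0.01851433,
        1.34381382, -1.10596685]), 'dq': array([ 0.00116607,  0.02767419, -0.001793  ,  0.06146436,  0.00220094,
       -0.04722705, -0.00140093]), 'joint_efforts': array([-8.43254663e-02, -7.29754972e+01,  9.47621930e-02, -3.38764107e+01,
       -7.50490464e-02,  6.32711761e-01,  2.10101763e-02]), 'position': array([ 0.58129465, -0.36219849,  0.29798814]), 'ee_rot': array([3.13928815e+00, 1.61167364e-04, 6.73589494e-03]), 'force': array([ 0.0240535 , -0.27171955, -0.39753038]), 'ft_torque': array([0.04034583, 0.00020115, 0.00560739]), 'gripper_force': 39.999951124191284, 'width': 0.21171149220786015}
pot_white (array([ 0.4344, -0.0979]), array([-0.8, -1.4, -0.4, -0.3, -1. , -1.3, -0.7, -1.9]), ['top', 'scene'], 0.76)
pot_rose (array([ 0.6265, -0.0902]), array([-1.5, -1.2, -1. , -0.6, -1.9, -1.8, -1.2, -0.8]), ['top', 'scene'], 0.92)
pot_black (array([ 0.4467, -0.2409]), array([-0.7,  0.1, -0.6, -0.3, -1. , -2.4, -0.5,  0.7]), ['top', 'scene'], 0.88)
top [(0.54, array([499., 241., 504., 253.]))] [(0.54, array([507.392, 246.624]))]
scene [(0.97, array([103., 168., 142., 256.]))] [(0.75, array([135.872, 252.384]))]
0.155 [133.0827207  245.34766891] [506.96234093 247.61444711]
0.165 [134.21750267 248.655012  ] [505.32522168 248.04299801]
0.175 [135.33942032 251.92486183] [503.71865693 248.46355062]
[array([ -7.3 , -13.2 ,   1.63])]
```

View pics/s3.png

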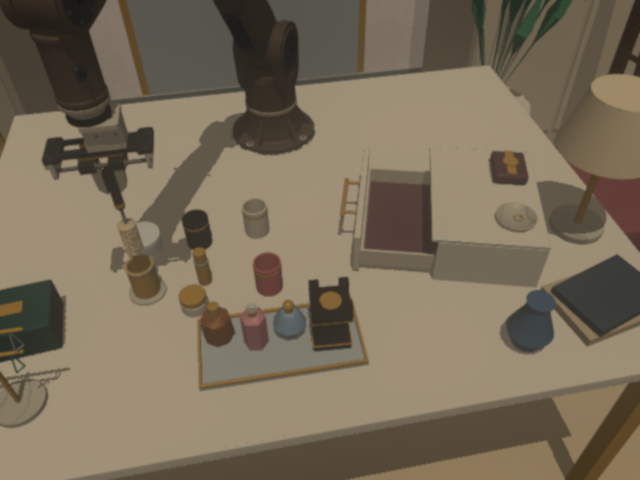

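The picture shows the brush held vertical, its tip at about (133,254), clear of the stand. All three pots are still in place. Next is the white pot.

```bash
python3 -m handwheel '[[-0.3,-0.6,0,0,0,0],[-0.55,-0.95,0,0,0,0],[-0.55,-0.95,0,0,0,0],[-0.55,-0.95,0,0,0,0],[-0.55,-0.95,0,0,0,0],[-0.55,-0.95,0,0,0,0],[-0.55,-0.95,0,0,0,0],[-0.55,-0.95,0,0,0,0]]'
python3 -m handwheel '[[-0.5,-0.95,0,0,0,0],[-0.5,-0.95,0,0,0,0],[-0.5,-0.95,0,0,0,0],[-0.5,-0.95,0,0,0,0],[-0.5,-0.95,0,0,0,0],[-0.4,-0.8,0,0,0,0],[-0.2,-0.4,0,0,0,0],[0,0,0,0,0,0]]'
python3 - <<'E'
from h import *
cams();print(potfit('pot_white'));d=save('top','t4.png');s=observe();print(s['position'],tool([.4343,-.0978,.178]),s['force'])
cv2.imwrite('pics/c4.png',np.hstack([cv2.resize(CAM['top']['image'][260:380,300:440,::-1],None,fx=2.8,fy=2.8),cv2.resize(CAM['scene']['image'][140:260,190:330,::-1],None,fx=2.8,fy=2.8)]))
E
```

```text
clock: 9.23
position: [0.4966, -0.2158, 0.2949]
ee_rot: [3.141, 0.0, 0.001]
force: [0.3, 0.9, -0.9]
width: 0.21
gripper_force: 40.0
clock: 9.9
position: [0.4348, -0.0961, 0.2951]
ee_rot: [-3.141, -0.004, -0.001]
force: [-1.1, 0.7, -0.7]
width: 0.211
gripper_force: 40.0
(array([ 0.439 , -0.0951]), array([ 0.3, -0.3, -0.4,  0.3]), ['scene'], 0.74)
[ 0.43563897 -0.09880072  0.2946524 ] [array([-0.07, -0.05,  5.83])] [ 0.17755485  0.07323005 -0.18677291]
```

View pics/c4.png

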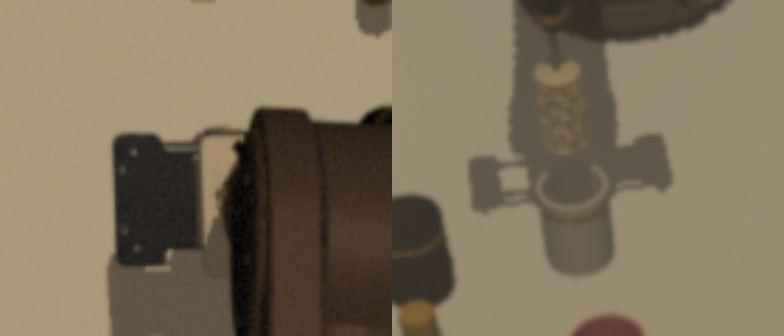

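The brush hangs over the centre of the white pot (crop right half: bristles at column 562, pot at 575). Descend.

```bash
python3 -m handwheel '[[-0.07,-0.05,0.8,0,0,0],[0,0,0.8,0,0,0],[0,0,0.8,0,0,0],[0,0,0.8,0,0,0],[0,0,0.8,0,0,0],[0,0,0.8,0,0,0],[0,0,0.7,0,0,0],[0,0,0.3,0,0,0]]'
python3 -m handwheel '[[0,0,0,0,0,0],[0,0,0.1,0,0,0],[0,0,0.1,0,0,0],[0,0,0,0,0,0]]'
python3 -m handwheel '[[0,0,0.05,0,0,0],[0,0,0.05,0,0,0],[0,0,0,0,0,0]]'
python3 -m handwheel '[[0,0,0.05,0,0,0],[0,0,0,0,0,0]]'
python3 -m handwheel '[[0,0,0.05,0,0,0],[0,0,0,0,0,0]]'
```

```text
clock: 10.82
position: [0.4331, -0.0974, 0.1769]
ee_rot: [-3.141, 0.001, 0.004]
force: [-0.8, -0.2, 0.6]
width: 0.21
gripper_force: 40.0
clock: 11.15
position: [0.4343, -0.0968, 0.1751]
ee_rot: [3.141, 0.0, 0.001]
force: [0.4, -0.1, -1.0]
width: 0.212
gripper_force: 40.0
clock: 11.4
position: [0.4339, -0.0967, 0.1728]
ee_rot: [3.141, 0.0, 0.001]
force: [-0.6, -0.2, -1.2]
width: 0.207
gripper_force: 40.0
clock: 11.57
position: [0.4338, -0.0967, 0.1717]
ee_rot: [3.142, 0.0, 0.0]
force: [-0.2, 0.3, -0.6]
width: 0.206
gripper_force: 40.0
clock: 11.73
position: [0.4338, -0.0967, 0.1706]
ee_rot: [3.142, 0.0, -0.0]
force: [0.9, -0.5, -0.2]
width: 0.211
gripper_force: 40.0
```

No contact yet; continue in 1 mm steps.

```bash
for i in 1; do python3 -m handwheel '[[0,0,0.05,0,0,0],[0,0,0,0,0,0]]';python3 -m handwheel '[[0,0,0.05,0,0,0],[0,0,0,0,0,0]]';python3 -m handwheel '[[0,0,0.05,0,0,0],[0,0,0,0,0,0]]'; done | grep -E "position|force:"
```

```text
position: [0.4344, -0.0967, 0.1705]
force: [-2.0, -0.4, 9.2]
gripper_force: 40.0
position: [0.4352, -0.0968, 0.1704]
force: [-4.5, 0.9, 19.7]
gripper_force: 40.0
position: [0.4361, -0.0968, 0.1702]
force: [-2.6, 0.9, 25.9]
gripper_force: 40.0
```

```bash
(python3 -m handwheel '[[0,0,-0.5,0,0,0],[0,0,-0.7,0,0,0],[0,0,-0.7,0,0,0],[0,0,-0.7,0,0,0],[0,0,-0.6,0,0,0],[0,0,-0.3,0,0,0],[0,0,0,0,0,0]]'
python3 -m handwheel '[[0,0,0.6,0,0,0],[0,0,0.7,0,0,0],[0,0,0.7,0,0,0],[0,0,0.7,0,0,0],[0,0,0.6,0,0,0],[0,0,0.1,0,0,0],[0,0,0.05,0,0,0],[0,0,0.04,0,0,0]]'
python3 -m handwheel '[[0,0,0,0,0,0],[0,0,0,0,0,0]]' 
python3 -m handwheel '[[0,0,-0.6,0,0,0],[0,0,-0.8,0,0,0],[0,0,-0.8,0,0,0],[0,0,-0.9,0,0,0],[0,0,-0.9,0,0,0],[0,0,-0.9,0,0,0],[0,0,-0.8,0,0,0],[0,0,-0.6,0,0,0]]')| grep -E "clock|position|force:"
python3 - <<'E'
from h import *
cams()
for l in('pot_white','pot_rose','pot_black'):print(l,potfit(l))
print(tool([.6265,-.0905,.295],np.diag([1,-1,-1.])))
E
```

```text
clock: 12.82
position: [0.4346, -0.0968, 0.2388]
force: [-0.2, 0.2, -1.4]
gripper_force: 40.0
clock: 13.48
position: [0.4346, -0.0967, 0.1687]
force: [-4.5, 0.5, 28.0]
gripper_force: 40.0
clock: 13.65
position: [0.4344, -0.0967, 0.1688]
force: [-3.7, 0.1, 18.9]
gripper_force: 40.0
clock: 14.32
position: [0.4338, -0.0967, 0.2945]
force: [-0.0, -0.4, -1.0]
gripper_force: 40.0
pot_white (array([ 0.4407, -0.0965]), array([ 0.8,  0.2, -0.8, -0.2]), ['scene'], 0.6)
pot_rose (array([ 0.6266, -0.089 ]), array([-1. , -1.2, -1.5, -0.7, -1.3, -1.9, -1.8, -0.9]), ['top', 'scene'], 0.81)
pot_black (array([ 0.495 , -0.2334]), array([ -9.7, -21.3,  -1.1,  -0.3, -90.4, -80.5, -90.4, -74.5]), ['top', 'scene'], 0.73)
[array([ 9.66, -0.3 , -0.13]), array([-0.  ,  0.03,  0.  ])]
```

```bash
(python3 -m handwheel '[[0.5,0,0,0,0,0],[0.9,-0.1,0,0,0,0],[0.95,-0.1,0,0,0,0],[0.95,-0.1,0,0,0,0],[0.95,0,0,0,0,0],[0.95,0,0,0,0,0],[0.95,0,0,0,0,0],[0.95,0,0,0,0,0]]' - 50
python3 -m handwheel '[[0.95,0,0,0,0,0],[0.95,0,0,0,0,0],[0.5,0,0,0,0,0],[0.16,0,0,0,0,0],[0,0,0,0,0,0]]')| grep -E "clock|position|force:"
python3 - <<'E'
from h import *
cams()
for l in('pot_white','pot_rose','pot_black'):print(l,potfit(l),potfit(l,use=('scene',)))
print(tool([.6265,-.0900,.175],np.diag([1,-1,-1.])))
cv2.imwrite('pics/c5.png',CAM['scene']['image'][100:400,70:440,::-1].repeat(2,0).repeat(2,1))
E
```

```text
clock: 15.38
position: [0.5773, -0.0905, 0.2931]
force: [0.3, -1.0, -1.6]
gripper_force: 50.0
clock: 15.8
position: [0.6277, -0.0904, 0.2927]
force: [0.0, -0.1, -0.9]
gripper_force: 50.0
pot_white (array([ 0.4318, -0.0966]), array([-1.3, -0.3,  4.1, -1.2, -0.6, -2. ,  0.7, -1.6]), ['top', 'scene'], 0.92) (array([ 0.4384, -0.0974]), array([-0.7, -0.3,  0.7,  0.2]), ['scene'], 0.92)
pot_rose (array([ 0.4559, -0.3738]), array([-5.500e+00, -1.000e-01, -1.100e+00, -1.380e+01, -1.307e+02,
       -3.550e+01, -1.261e+02, -3.680e+01]), ['top', 'scene'], 0.95) (array([ 0.6311, -0.0872]), array([-0.3, -0.6,  0.3,  0.5]), ['scene'], 0.95)
pot_black (array([ 0.4517, -0.2381]), array([-0.7, -1.2,  0.7,  1. ]), ['scene'], 0.82) (array([ 0.4517, -0.2381]), array([-0.7, -1.2,  0.7,  1. ]), ['scene'], 0.82)
[array([-0.02, -0.04,  5.96]), array([ 0., -0.,  0.])]
```

View pics/c5.png

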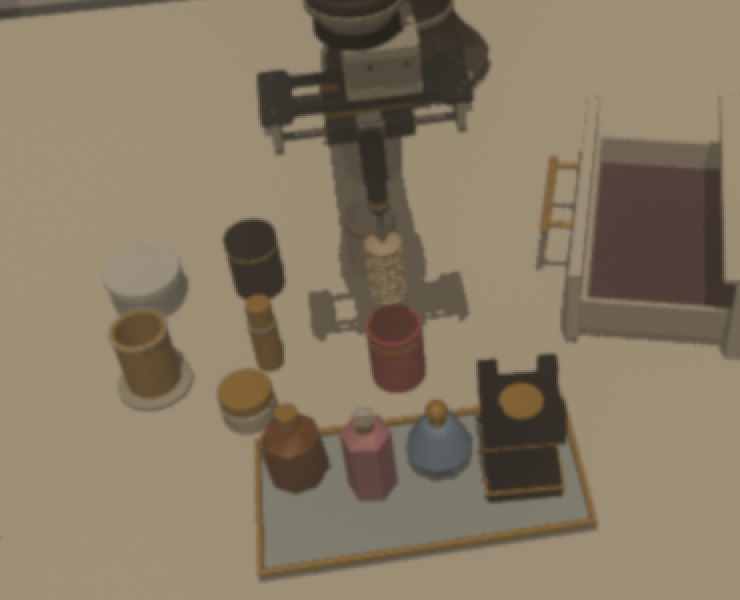

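The brush hangs over the rose pot (crop: bristles at column 385, pot at 395) and the black pot has not moved. Brush the rose pot.

```bash
(python3 -m handwheel '[[0,0,0.7,0,0,0],[0,0,0.8,0,0,0],[0,0,0.8,0,0,0],[0,0,0.8,0,0,0],[0,0,0.8,0,0,0],[0,0,0.8,0,0,0],[0,0,0.7,0,0,0],[0,0,0.5,0,0,0]]'
python3 -m handwheel '[[0,0,0.1,0,0,0],[0,0,0.1,0,0,0],[0,0,0.05,0,0,0],[0,0,0.05,0,0,0],[0,0,0,0,0,0]]'
python3 -m handwheel '[[0,0,0.04,0,0,0],[0,0,0.04,0,0,0],[0,0,0,0,0,0]]')| grep -E "clock|position|force:"
```

```text
clock: 17.02
position: [0.6265, -0.0907, 0.1746]
force: [-0.3, 0.6, -1.0]
gripper_force: 50.0
clock: 17.43
position: [0.6274, -0.0907, 0.1706]
force: [-0.1, -0.4, -1.6]
gripper_force: 50.0
clock: 17.68
position: [0.6274, -0.0906, 0.1689]
force: [-0.3, -0.6, 3.1]
gripper_force: 50.0
```

```bash
(python3 -m handwheel '[[0,0,0.05,0,0,0],[0,0,0,0,0,0]]'
python3 -m handwheel '[[0,0,-0.5,0,0,0],[0,0,-0.7,0,0,0],[0,0,-0.7,0,0,0],[0,0,-0.7,0,0,0],[0,0,-0.6,0,0,0],[0,0,-0.3,0,0,0],[0,0,0,0,0,0]]'
python3 -m handwheel '[[0,0,0.6,0,0,0],[0,0,0.7,0,0,0],[0,0,0.7,0,0,0],[0,0,0.7,0,0,0],[0,0,0.6,0,0,0],[0,0,0.1,0,0,0],[0,0,0.05,0,0,0],[0,0,0.05,0,0,0]]'
python3 -m handwheel '[[0,0,0,0,0,0],[0,0,0.02,0,0,0],[0,0,0,0,0,0]]' 
python3 -m handwheel '[[0,0,-0.6,0,0,0],[0,0,-0.8,0,0,0],[0,0,-0.8,0,0,0],[0,0,-0.9,0,0,0],[0,0,-0.9,0,0,0],[0,0,-0.9,0,0,0],[0,0,-0.8,0,0,0],[0,0,-0.6,0,0,0]]')| grep -E "clock|position|force:"
python3 - <<'E'
from h import *
cams()
for l in('pot_white','pot_rose','pot_black'):print(l,potfit(l),potfit(l,use=('scene',)))
print(tool([.4475,-.2406,.294],np.diag([1,-1,-1.])))
E
```

```text
clock: 17.85
position: [0.6278, -0.0907, 0.1689]
force: [-2.1, 0.3, 10.3]
gripper_force: 50.0
clock: 18.43
position: [0.6278, -0.0907, 0.2391]
force: [-0.1, 0.9, -0.5]
gripper_force: 50.0
clock: 19.1
position: [0.6272, -0.0905, 0.168]
force: [-4.0, 0.2, 16.9]
gripper_force: 50.0
clock: 19.35
position: [0.6272, -0.0906, 0.168]
force: [-4.7, 0.2, 13.3]
gripper_force: 50.0
clock: 20.02
position: [0.6273, -0.0906, 0.2946]
force: [0.2, -0.8, -1.0]
gripper_force: 50.0
pot_white (array([ 0.4337, -0.0948]), array([-1.1, -1. ,  5.2,  0. , -0.8, -2.7,  1.5, -0.2]), ['top', 'scene'], 0.7) (array([ 0.4381, -0.0961]), array([-1.1, -1.4,  1.2,  1.1]), ['scene'], 0.7)
pot_rose (array([ 0.6256, -0.0887]), array([ -1.1, -11.8,   8.4,  -0.3,  -0.2,  -2.2,   0.3,  -1.2]), ['top', 'scene'], 0.63) (array([ 0.6306, -0.0894]), array([-0.3, -0.6,  0.3,  0.5]), ['scene'], 0.63)
pot_black (array([ 0.454, -0.201]), array([-0.8, -0.6,  0.9,  0.5]), ['scene'], 0.73) (array([ 0.454, -0.201]), array([-0.8, -0.6,  0.9,  0.5]), ['scene'], 0.73)
[array([-8.97,  7.5 , -0.08]), array([-0.  ,  0.01,  0.  ])]
```

The black pot has been knocked about 37 mm towards +y. Go there and re-measure.

```bash
(python3 -m handwheel '[[-0.5,0.32,0,0,0,0],[-0.9,0.57,0,0,0,0],[-0.95,0.6,0,0,0,0],[-0.95,0.6,0,0,0,0],[-0.95,0.6,0,0,0,0],[-0.95,0.6,0,0,0,0],[-0.95,0.6,0,0,0,0],[-0.95,0.6,0,0,0,0]]'
python3 -m handwheel '[[-0.9,0.57,0,0,0,0],[-0.6,0.4,0,0,0,0],[-0.27,0.17,0,0,0,0],[0,0.07,0,0,0,0],[0,0,0,0,0,0]]')| grep -E "clock|position|force:"
python3 - <<'E'
from h import *
cams()
for l in('pot_white','pot_rose','pot_black'):print(l,potfit(l),potfit(l,use=('scene',)))
print(tool([.450,-.203,.175],np.diag([1,-1,-1.])))
cv2.imwrite('pics/c6.png',CAM['scene']['image'][100:400,70:440,::-1].repeat(2,0).repeat(2,1))
E
```

```text
clock: 21.23
position: [0.4833, -0.1814, 0.2929]
force: [-0.5, -0.5, -1.1]
gripper_force: 50.0
clock: 21.65
position: [0.4498, -0.2048, 0.2931]
force: [-0.6, 0.5, -0.7]
gripper_force: 50.0
pot_white (array([ 0.6204, -0.0953]), array([ 1.7,  1.4,  2.4,  1.8,  7.5, 51.6, 10.2, 55.5]), ['top', 'scene'], 0.69) (array([ 0.4387, -0.0963]), array([-0.2, -0.3,  0.2,  0.2]), ['scene'], 0.69)
pot_rose (array([ 0.6265, -0.0895]), array([-0.8, -1.2, -1.3, -0.6, -1.6, -1.9, -1. , -0.8]), ['top', 'scene'], 0.76) (array([ 0.6311, -0.0872]), array([-0.3, -0.6,  0.3,  0.5]), ['scene'], 0.76)
pot_black (array([ 0.4543, -0.1998]), array([-0.3, -0.6,  0.3,  0.5]), ['scene'], 0.83) (array([ 0.4543, -0.1998]), array([-0.3, -0.6,  0.3,  0.5]), ['scene'], 0.83)
[array([ 0.01, -0.08,  5.89]), array([-0.  ,  0.  ,  0.01])]
```

View pics/c6.png

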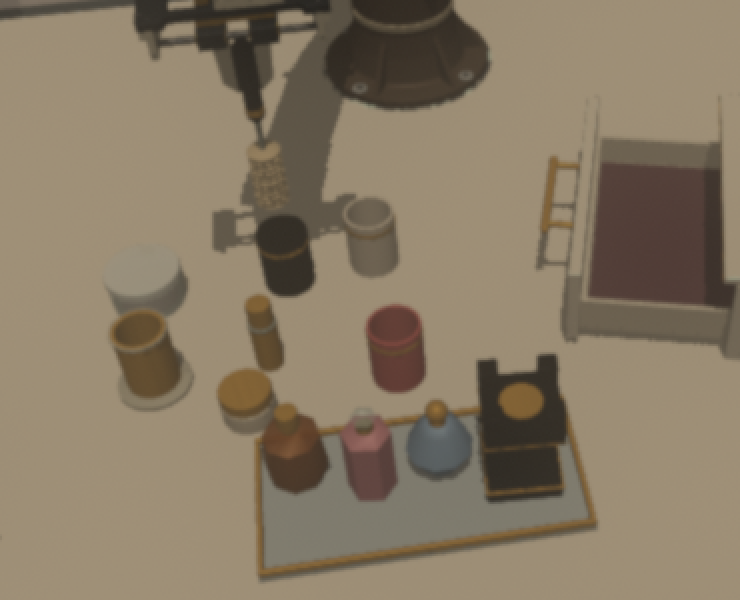

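The black pot is upright, now at crop (287,255), with the brush over it. Brush it.

```bash
(python3 -m handwheel '[[0,-0.1,0.7,0,0,0],[0,0,0.8,0,0,0],[0,0,0.8,0,0,0],[0,0,0.8,0,0,0],[0,0,0.8,0,0,0],[0,0,0.8,0,0,0],[0,0,0.7,0,0,0],[0,0,0.5,0,0,0]]'
python3 -m handwheel '[[0,0,0.1,0,0,0],[0,0,0.1,0,0,0],[0,0,0.05,0,0,0],[0,0,0.05,0,0,0],[0,0,0,0,0,0]]'
python3 -m handwheel '[[0,0,0.04,0,0,0],[0,0,0.04,0,0,0],[0,0,0,0,0,0]]'
python3 -m handwheel '[[0,0,0.04,0,0,0],[0,0,0.02,0,0,0],[0,0,0,0,0,0]]')| grep -E "clock|position|force:"
```

```text
clock: 22.87
position: [0.4492, -0.2025, 0.1737]
force: [-0.5, -0.4, -1.4]
gripper_force: 50.0
clock: 23.28
position: [0.45, -0.2028, 0.1694]
force: [0.7, 0.3, -0.6]
gripper_force: 50.0
clock: 23.53
position: [0.4501, -0.2028, 0.168]
force: [-1.4, -0.1, 5.5]
gripper_force: 50.0
clock: 23.78
position: [0.4507, -0.203, 0.1679]
force: [-3.3, 1.3, 16.3]
gripper_force: 50.0
```

```bash
(
python3 -m handwheel '[[0,0,-0.5,0,0,0],[0,0,-0.7,0,0,0],[0,0,-0.7,0,0,0],[0,0,-0.7,0,0,0],[0,0,-0.6,0,0,0],[0,0,-0.3,0,0,0],[0,0,0,0,0,0]]'
python3 -m handwheel '[[0,0,0.6,0,0,0],[0,0,0.7,0,0,0],[0,0,0.7,0,0,0],[0,0,0.7,0,0,0],[0,0,0.6,0,0,0],[0,0,0.1,0,0,0],[0,0,0.05,0,0,0],[0,0,0.05,0,0,0]]'
python3 -m handwheel '[[0,0,0,0,0,0],[0,0,0.01,0,0,0],[0,0,0,0,0,0]]' 
python3 -m handwheel '[[0,0,-0.6,0,0,0],[0,0,-0.8,0,0,0],[0,0,-0.8,0,0,0],[0,0,-0.9,0,0,0],[0,0,-0.9,0,0,0],[0,0,-0.9,0,0,0],[0,0,-0.8,0,0,0],[0,0,-0.6,0,0,0]]')| grep -E "clock|position|force:"
python3 - <<'E'
from h import *
print(tool([.581,-.3612,.294],np.diag([1,-1,-1.])))
E
```

```text
clock: 24.37
position: [0.4503, -0.2029, 0.2375]
force: [-0.3, -1.1, -0.8]
gripper_force: 50.0
clock: 25.03
position: [0.4501, -0.2027, 0.1669]
force: [-4.4, 1.7, 26.3]
gripper_force: 50.0
clock: 25.28
position: [0.4499, -0.2026, 0.167]
force: [-4.0, 1.9, 18.7]
gripper_force: 50.0
clock: 25.95
position: [0.4496, -0.2027, 0.2926]
force: [0.3, -0.1, -1.1]
gripper_force: 50.0
[array([ 6.57,  7.93, -0.07]), array([ 0., -0.,  0.])]
```

```bash
(python3 -m handwheel '[[0.5,0.6,0,0,0,0],[0.75,0.9,0,0,0,0],[0.75,0.9,0,0,0,0],[0.75,0.9,0,0,0,0],[0.75,0.9,0,0,0,0],[0.75,0.9,0,0,0,0],[0.75,0.9,0,0,0,0],[0.75,0.9,0,0,0,0]]'
python3 -m handwheel '[[0.5,0.6,0,0,0,0],[0.3,0.4,0,0,0,0],[0.02,0.03,0,0,0,0],[0,0,0,0,0,0],[0,0,0,0,0,0]]')| grep -E "clock|position|force:"
python3 - <<'E'
from h import *
cams();print(tool([.581,-.3612,.173],np.diag([1,-1,-1.])))
cv2.imwrite('pics/c7.png',CAM['scene']['image'][150:320,70:270,::-1].repeat(3,0).repeat(3,1))
E
```

```text
clock: 26.62
position: [0.565, -0.3414, 0.2907]
force: [0.7, -0.4, -0.0]
gripper_force: 50.0
clock: 27.03
position: [0.5807, -0.3605, 0.2913]
force: [-1.0, 1.1, -0.5]
gripper_force: 50.0
[array([0.01, 0.04, 5.95]), array([-0.  ,  0.  ,  0.01])]
```

View pics/c7.png

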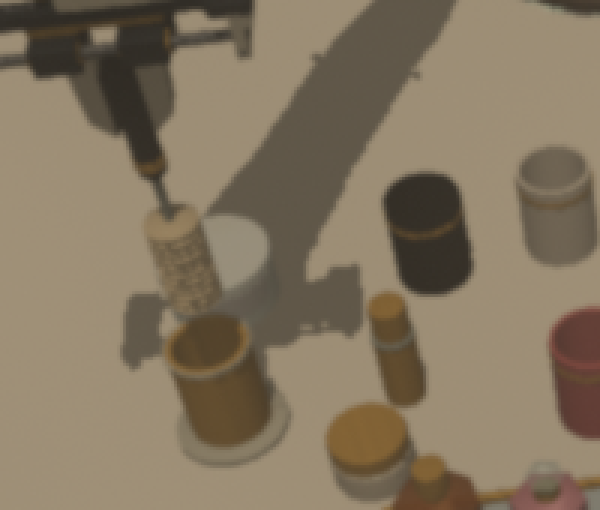

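The brush axis extended down meets the cup mouth's centre at (208,345). Lower it.

```bash
(python3 -m handwheel '[[0,0.04,0.6,0,0,0],[0,0,0.7,0,0,0],[0,0,0.7,0,0,0],[0,0,0.7,0,0,0]]'
python3 -m handwheel '[[0,0,0.8,0,0,0],[0,0,0.8,0,0,0],[0,0,0.8,0,0,0],[0,0,0.6,0,0,0],[0,0,0.2,0,0,0],[0,0,0.05,0,0,0],[0,0,0,0,0,0]]'
python3 -m handwheel '[[0,0,0.05,0,0,0],[0,0,0.05,0,0,0],[0,0,0,0,0,0]]')| grep -E "clock|position|force:"
```

```text
clock: 27.47
position: [0.5807, -0.3616, 0.2368]
force: [0.5, -0.3, -1.4]
gripper_force: 50.0
clock: 28.05
position: [0.5812, -0.362, 0.1732]
force: [0.4, 0.2, -0.9]
gripper_force: 50.0
clock: 28.3
position: [0.5813, -0.3622, 0.1714]
force: [0.1, -0.8, -1.3]
gripper_force: 50.0
```

```bash
(python3 -m handwheel '[[0,0,0.04,0,0,0],[0,0,0,0,0,0]]'
python3 -m handwheel '[[0,0,0,0,0,0],[0,0,0,0,0,0],[0,0,0,0,0,0],[0,0,0,0,0,0],[0,0,0,0,0,0],[0,0,0,0,0,0],[0,0,0,0,0,0],[0,0,0,0,0,0]]' 0.95
python3 -m handwheel '[[0,0,-0.4,0,0,0],[0,0,-0.6,0,0,0],[0,0,-0.8,0,0,0],[0,0,-0.8,0,0,0],[0,0,-0.8,0,0,0],[0,0,-0.8,0,0,0],[0,0,-0.5,0,0,0],[0,0,0,0,0,0]]')| grep -E "clock|position|force:|width"
python3 - <<'E'
from h import *
cams()
for l in('pot_white','pot_rose','pot_black'):print(l,potfit(l))
for c in('top','scene'):print(c,[(q['score'],mrect(q['region'])) for q in trace('brush',c)[:1]])
E
```

```text
clock: 28.47
position: [0.5815, -0.3623, 0.1711]
force: [-1.3, 0.3, 5.5]
width: 0.211
gripper_force: 50.0
clock: 29.13
position: [0.581, -0.362, 0.1701]
force: [0.2, 0.6, -0.5]
width: 0.74
gripper_force: 0.0
clock: 29.8
position: [0.5823, -0.3627, 0.2679]
force: [0.6, 0.0, 1.4]
width: 0.953
gripper_force: 0.0
pot_white (array([0.4834, 0.1321]), array([ 91.9,  60.6,   2.4, -72.5,  96.1,  -0.7,  94. ,  -0.1]), ['top', 'scene'], 0.68)
pot_rose (array([ 0.6263, -0.0891]), array([-1.9, -1. , -0.5, -0.5, -1.4, -1. , -0.8, -1. ]), ['top', 'scene'], 0.64)
pot_black (array([ 0.4554, -0.2023]), array([-0.3, -1.2,  0.4,  1. ]), ['scene'], 0.93)
top [(0.47, array([489., 242., 499., 258.]))]
scene [(0.59, array([119., 214., 149., 273.]))]
```

```bash
(python3 -m handwheel '[[0.1,-0.6,0,0,0,0],[0.15,-0.9,0,0,0,0],[0.16,-1,0,0,0,0],[0.16,-1,0,0,0,0],[0.16,-1,0,0,0,0],[0.16,-1,0,0,0,0],[0.16,-1,0,0,0,0],[0.16,-1,0,0,0,0]]' 1
python3 -m handwheel '[[0.16,-1,0,0,0,0],[0.16,-1,0,0,0,0],[0.16,-1,0,0,0,0],[0.16,-1,0,0,0,0],[0.16,-1,0,0,0,0],[0.16,-0.8,0.2,0,0,0],[0.08,-0.36,0.3,0,0,0],[0,0,0.5,0,0,0]]'
python3 -m handwheel '[[0,0,0.8,0,0,0],[0,0,0.9,0,0,0],[0,0,0.9,0,0,0],[0,0,0.9,0,0,0],[0,0,0.8,0,0,0],[0,0,0.5,0,0,0],[0,0,0,0,0,0]]')| grep -E "clock|position|force:|width"
python3 - <<'E'
from h import *
cams();print(potfit('pot_rose'),tool([.6265,-.0895,.045],np.diag([1,-1,-1.])))
cv2.imwrite('pics/w8.png',get_image('wrist')['image'][:,:,::-1])
E
```

```text
clock: 30.97
position: [0.6054, -0.2099, 0.2642]
force: [0.6, 0.1, 0.4]
width: 0.997
gripper_force: 0.0
clock: 31.63
position: [0.6267, -0.0856, 0.2444]
force: [0.6, 0.6, -0.6]
width: 0.999
gripper_force: 0.0
clock: 32.22
position: [0.624, -0.09, 0.1452]
force: [0.0, 0.2, 0.0]
width: 1.004
gripper_force: 0.0
(array([ 0.6291, -0.087 ]), array([ -4.8, -24.2,  17.6,   0.3,  -0.3,  -1.2,   0.3,  -0.2]), ['top', 'scene'], 0.65) [array([-0.02,  0.01,  5.21]), array([ 0.  , -0.02, -0.  ])]
```

View pics/w8.png

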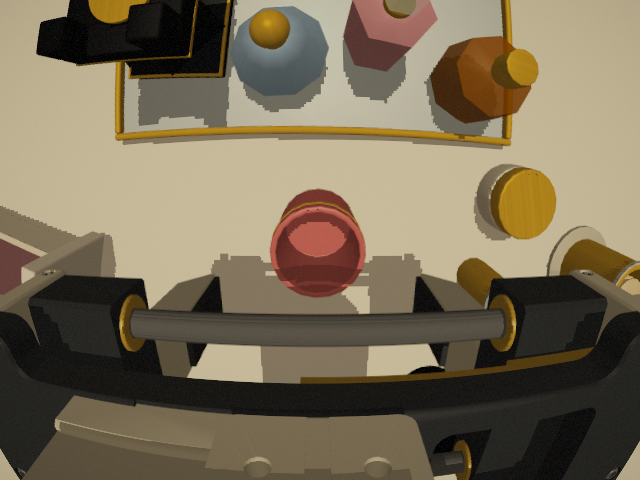

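The rose pot is centred (318,250) between the fingers. Descend, grip and lift.

```bash
(python3 -m handwheel '[[0,0,0.7,0,0,0],[0,0,0.8,0,0,0],[0,0,0.8,0,0,0],[0,0,0.8,0,0,0],[0,0,0.8,0,0,0],[0,0,0.7,0,0,0],[0,0,0.5,0,0,0],[0,0,0,0,0,0]]'
python3 -m handwheel '[[0,0,0,0,0,0],[0,0,0,0,0,0],[0,0,0,0,0,0],[0,0,0,0,0,0],[0,0,0,0,0,0],[0,0,0,0,0,0],[0,0,0,0,0,0],[0,0,0,0,0,0]]' 0 30
python3 -m handwheel '[[0,0,-0.4,0,0,0],[0,0,-0.8,0,0,0],[0,0,-1,0,0,0],[0,0,-1,0,0,0],[0,0,-1,0,0,0],[0,0,-1,0,0,0],[0,0,-1,0,0,0],[0,0,-0.8,0,0,0]]')| grep -E "clock|position|force:|width"
python3 - <<'E'
from h import *
a=np.radians(73.3);x=np.array([np.cos(a),np.sin(a),0]);z=np.array([0,0,-1.]);Rt=np.c_[x,np.cross(z,x),z]
print(tool([.5697,.2022,.19],Rt));cams()
for l in('pot_white','pot_black'):print(l,potfit(l))
E
```

```text
clock: 33.13
position: [0.6252, -0.0888, 0.0447]
force: [-0.1, 0.3, -1.3]
width: 1.005
gripper_force: 0.0
clock: 33.8
position: [0.6264, -0.089, 0.0468]
force: [-0.9, -0.5, 5.7]
width: 0.682
gripper_force: 30.0
clock: 34.47
position: [0.6259, -0.0888, 0.1878]
force: [-0.0, 0.1, -2.8]
width: 0.678
gripper_force: 30.0
[array([ -2.8 , -14.55,  -0.11]), array([  0.  ,  -0.  , -18.32])]
pot_white (array([ 0.433 , -0.0935]), array([-1.7, -0.8, 11.7,  0.3, -1.2, -3.9,  6. ,  0.5]), ['top', 'scene'], 0.69)
pot_black (array([ 0.4555, -0.2011]), array([-0.8, -1.2,  0.9,  0.9]), ['scene'], 0.89)
```

```bash
(python3 -m handwheel '[[-0.1,-0.6,0,0,0,0],[-0.2,-0.95,0,0,0,0],[-0.2,-1,0,0,0,0],[-0.2,-1,0,0,0,0],[-0.2,-1,0,0,0,0],[-0.2,-1,0,0,0,0],[-0.2,-1,0,0,0,0],[-0.2,-1,0,0,0,0]]'
python3 -m handwheel '[[-0.2,-1,0,0,0,0],[-0.2,-1,0,0,0,0],[-0.2,-1,0,0,0,0],[-0.2,-1,0,0,0,0],[-0.2,-1,0,0,0,0],[-0.2,-1,0,0,0,0],[-0.1,-0.7,0,0,0,0],[0,-0.3,0,0,0,0]]'
python3 -m handwheel '[[0,0,0,0,0,-0.6],[0,0,0,0,0,-1],[0,0,0,0,0,-1],[0,0,0,0,0,-1],[0,0,0,0,0,-1],[0,0,0,0,0,-1],[0,0,0,0,0,-1],[0,0,0,0,0,-1]]'
python3 -m handwheel '[[0,0,0,0,0,-1],[0,0,0,0,0,-1],[0,0,0,0,0,-1],[0,0,0,0,0,-1],[0,0,0,0,0,-1],[0,0,0,0,0,-1],[0,0,0,0,0,-1],[0,0,0,0,0,-1]]'
python3 -m handwheel '[[0,0,0,0,0,-1],[0,0,0,0,0,-1],[0,0,0,0,0,-0.7],[0,0,0,0,0,0]]')| grep -E "clock|position|force:|width"
cat >> h.py <<'E'
_a=np.radians(73.3);_x=np.array([np.cos(_a),np.sin(_a),0]);_z=np.array([0,0,-1.]);RD=np.c_[_x,np.cross(_z,_x),_z]
E
python3 - <<'E'
from h import *
print(tool([.5697,.2022,.075],RD),observe()['joints'])
d=save('top','t9.png');save('scene','s9.png')
p=observe()['position'];print(proj(d,p-[0,0,.047]))
w=get_image('wrist')['image'];cv2.imwrite('pics/c9.png',w[:,:,::-1])
E
```

```text
clock: 35.43
position: [0.5948, 0.0641, 0.1851]
force: [0.1, 0.7, -2.5]
width: 0.679
gripper_force: 30.0
clock: 36.1
position: [0.5683, 0.2057, 0.1854]
force: [-0.1, -0.0, -3.8]
width: 0.679
gripper_force: 30.0
clock: 36.77
position: [0.5701, 0.2011, 0.1856]
force: [0.7, 0.2, -2.2]
width: 0.681
gripper_force: 30.0
clock: 37.43
position: [0.5701, 0.2011, 0.1856]
force: [-0.5, 0.3, -2.7]
width: 0.681
gripper_force: 30.0
clock: 37.77
position: [0.5701, 0.2011, 0.1856]
force: [0.1, 1.2, -2.4]
width: 0.681
gripper_force: 30.0
[array([ 0.05, -0.03,  5.53]), array([-0.01,  0.01, -0.01])] [-0.08970817  0.48874996 -0.49033263  1.64535636  0.25486932  1.07251944
 -0.94620792]
[241.8975519  258.83095291]
```

View pics/s9.png

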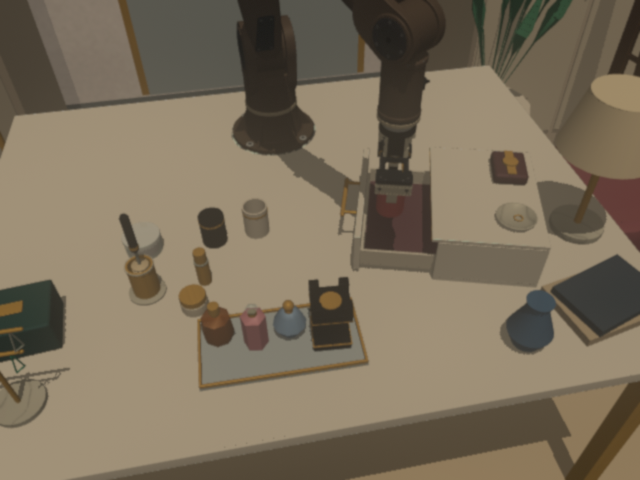

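The rose pot hangs over the front half of the drawer, about (392,205). The brush is upright in its stand and nothing else has moved. Lower the pot.

```bash
(python3 -m handwheel '[[0,0,0.6,0,0,0],[0,0,0.8,0,0,0],[0,0,0.8,0,0,0],[0,0,0.8,0,0,0],[0,0,0.8,0,0,0],[0,0,0.8,0,0,0],[0,0,0.6,0,0,0],[0,0,0.3,0,0,0]]'
python3 -m handwheel '[[0,0,0.1,0,0,0],[0,0,0,0,0,0]]'
python3 -m handwheel '[[0,0,0.05,0,0,0],[0,0,0.05,0,0,0],[0,0,0,0,0,0]]')| grep -E "clock|position|force:|width"
```

```text
clock: 38.58
position: [0.5689, 0.2015, 0.0737]
force: [0.3, -0.1, -2.2]
width: 0.682
gripper_force: 30.0
clock: 38.75
position: [0.5699, 0.2022, 0.0738]
force: [0.2, 0.3, -2.6]
width: 0.68
gripper_force: 30.0
clock: 39.0
position: [0.5703, 0.2023, 0.0727]
force: [0.6, 0.7, -2.1]
width: 0.679
gripper_force: 30.0
```

```bash
(python3 -m handwheel '[[0,0,0.05,0,0,0],[0,0,0.03,0,0,0],[0,0,0,0,0,0]]'
python3 -m handwheel '[[0,0,0.03,0,0,0],[0,0,0,0,0,0]]'
python3 -m handwheel '[[0,0,0.03,0,0,0],[0,0,0,0,0,0]]')| grep -E "clock|position|force:|width"
```

```text
clock: 39.25
position: [0.5702, 0.2022, 0.0708]
force: [0.5, -0.8, -0.4]
width: 0.68
gripper_force: 30.0
clock: 39.42
position: [0.5703, 0.2026, 0.0707]
force: [-0.8, -0.3, 4.5]
width: 0.678
gripper_force: 30.0
clock: 39.58
position: [0.5705, 0.2031, 0.0707]
force: [-2.8, -0.0, 9.7]
width: 0.679
gripper_force: 30.0
```

```bash
(python3 -m handwheel '[[0,0,0,0,0,0],[0,0,0,0,0,0],[0,0,0,0,0,0],[0,0,0,0,0,0]]' 0.79
python3 -m handwheel '[[0,0,-0.3,0,0,0],[0,0,-0.7,0,0,0],[0,0,-1,0,0,0],[0,0,-1,0,0,0],[0,0,-1,0,0,0],[0,0,-1,0,0,0],[0,0,-1,0,0,0],[0,0,-0.4,0,0,0]]')| grep -E "clock|position|force:|width"
python3 - <<'E'
from h import *
cams()
for l in('pot_white','pot_black'):print(l,potfit(l),potfit(l,use=('top',)))
print(potfit('pot_rose',z0=.024))
print(tool([.4508,-.2035,.19],RD),tool([.4345,-.0965,.19],RD))
E
```

```text
clock: 39.92
position: [0.57, 0.2021, 0.0692]
force: [0.1, 0.2, 0.8]
width: 0.791
gripper_force: 0.0
clock: 40.58
position: [0.571, 0.2028, 0.2005]
force: [1.0, 0.7, 0.0]
width: 0.79
gripper_force: 0.0
pot_white (array([ 0.4315, -0.0991]), array([-0.3, -1.2,  0.2,  1. ]), ['top'], 0.64) (array([ 0.4315, -0.0991]), array([-0.3, -1.2,  0.2,  1. ]), ['top'], 0.64)
pot_black (array([ 0.4477, -0.2029]), array([-0.7, -1. ,  0.1, -0.4, -0.7, -2.2, -0.1, -1.2]), ['top', 'scene'], 0.95) (array([ 0.4462, -0.2036]), array([-0.5, -0.3,  0.4,  0.3]), ['top'], 0.91)
(array([0.569 , 0.2014]), array([-14.3,  -1.7,  -0.2,   0.7,  -1.4,  -2.9,  -0.5,   1.6]), ['top', 'scene'], 0.97)
[array([-21.13,   0.17,   0.34]), array([-0.02,  0.01, -0.02])] [array([-16.24,  -2.16,   0.34]), array([-0.02,  0.01, -0.02])]
```

```bash
(python3 -m handwheel '[[-0.6,0,0,0,0,0],[-0.95,0,0,0,0,0],[-1,0,0,0,0,0],[-1,0,0,0,0,0],[-1,0,0,0,0,0],[-1,0,0,0,0,0],[-1,0,0,0,0,0],[-1,0,0,0,0,0]]' 1
python3 -m handwheel '[[-1,0,0,0,0,0],[-1,0.05,0,0,0,0],[-1,0.05,0,0,0,0],[-1,0,0,0,0,0],[-1,0,0,0,0,0],[-1,0,0,0,0,0],[-1,0,0,0,0,0],[-1,0,0,0,0,0]]'
python3 -m handwheel '[[-1,0,0,0,0,0],[-1,0,0,0,0,0],[-1,0,0,0,0,0],[-1,0,0,0,0,0],[-1,0,0.2,0,0,0],[-0.5,0,0.5,0,0,0],[-0.1,0,0.5,0,0,0],[0,0,0.2,0,0,0]]')| grep -E "clock|position|force:|width"
python3 - <<'E'
from h import *
cams()
for l in('pot_white','pot_black'):print(l,potfit(l,use=('scene',)))
print(tool([.449,-.203,.047],RD))
cv2.imwrite('pics/c10.png',get_image('wrist')['image'][:,:,::-1])
E
```

```text
clock: 41.75
position: [0.5255, 0.0557, 0.1972]
force: [-0.2, -0.1, 1.0]
width: 0.998
gripper_force: 0.0
clock: 42.42
position: [0.4809, -0.0978, 0.1972]
force: [0.3, 0.4, 0.1]
width: 1.0
gripper_force: 0.0
clock: 43.08
position: [0.4484, -0.2035, 0.1674]
force: [-0.2, 0.6, 0.4]
width: 0.997
gripper_force: 0.0
pot_white (array([ 0.4384, -0.0974]), array([-0.7, -0.3,  0.7,  0.2]), ['scene'], 0.7)
pot_black (array([ 0.4538, -0.2022]), array([-0.3, -0.6,  0.4,  0.5]), ['scene'], 0.74)
[array([-0.07, -0.04,  6.11]), array([-0.01, -0.01,  0.01])]
```

View pics/c10.png

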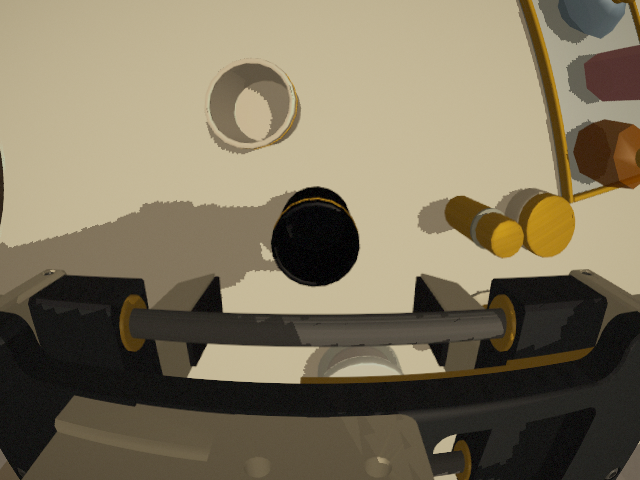

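The black pot is centred (316,240) between the fingers, and the atomizer is well clear of them. Descend and grip.

```bash
(python3 -m handwheel '[[0,0,0.7,0,0,0],[0,0,0.9,0,0,0],[0,0,1,0,0,0],[0,0,1,0,0,0],[0,0,1,0,0,0],[0,0,0.8,0,0,0],[0,0,0.6,0,0,0],[0,0,0,0,0,0]]'
python3 -m handwheel '[[0,0,0,0,0,0],[0,0,0,0,0,0],[0,0,0,0,0,0],[0,0,0,0,0,0],[0,0,0,0,0,0],[0,0,0,0,0,0],[0,0,0,0,0,0],[0,0,0,0,0,0]]' 0 30
python3 -m handwheel '[[0,0,-0.4,0,0,0],[0,0,-0.8,0,0,0],[0,0,-1,0,0,0],[0,0,-1,0,0,0],[0,0,-1,0,0,0],[0,0,-1,0,0,0],[0,0,-1,0,0,0],[0,0,-1,0,0,0]]')| grep -E "clock|position|force:|width"
python3 - <<'E'
from h import *
print(tool([.3915,.2556,.19],RD));cams();print(potfit('pot_white'))
E
```

```text
clock: 44.0
position: [0.449, -0.2023, 0.0477]
force: [-0.5, 0.3, 0.0]
width: 0.998
gripper_force: 0.0
clock: 44.67
position: [0.4497, -0.2035, 0.0499]
force: [-2.3, -0.1, 7.0]
width: 0.66
gripper_force: 30.0
clock: 45.33
position: [0.4493, -0.2032, 0.1946]
force: [-0.2, -0.7, -2.4]
width: 0.658
gripper_force: 30.0
[array([21.13, -9.39,  0.24]), array([-0.  , -0.  , -0.02])]
(array([ 0.4329, -0.0971]), array([-0.1, -0.7, -0.7, -0.6, -0.7, -2.8, -0.4, -1.3]), ['top', 'scene'], 0.6)
```

```bash
(python3 -m handwheel '[[0.6,-0.3,0,0,0,0],[0.95,-0.42,0,0,0,0],[0.97,-0.43,0,0,0,0],[0.97,-0.43,0,0,0,0],[0.97,-0.43,0,0,0,0],[0.97,-0.43,0,0,0,0],[0.97,-0.43,0,0,0,0],[0.97,-0.43,0,0,0,0]]'
python3 -m handwheel '[[0.97,-0.43,0,0,0,0],[0.97,-0.43,0,0,0,0],[0.97,-0.43,0,0,0,0],[0.97,-0.43,0,0,0,0],[0.97,-0.43,0,0,0,0],[0.97,-0.43,0,0,0,0],[0.97,-0.43,0,0,0,0],[0.97,-0.43,0,0,0,0]]'
python3 -m handwheel '[[0.97,-0.43,0,0,0,0],[0.97,-0.43,0,0,0,0],[0.97,-0.43,0,0,0,0],[0.97,-0.43,0,0,0,0],[0.6,-0.3,0,0,0,0],[0.2,-0.1,0,0,0,0],[0,0,0,0,0,0]]')| grep -E "clock|position|force:|width"
python3 - <<'E'
from h import *
print(tool([.3915,.2556,.077],RD))
E
```

```text
clock: 46.2
position: [0.4275, -0.0415, 0.1921]
force: [0.5, -0.3, -2.5]
width: 0.658
gripper_force: 30.0
clock: 46.87
position: [0.4063, 0.1264, 0.1922]
force: [0.5, -0.8, -2.2]
width: 0.661
gripper_force: 30.0
clock: 47.45
position: [0.3931, 0.228, 0.1924]
force: [-0.4, 0.5, -2.9]
width: 0.659
gripper_force: 30.0
[array([ 1.3 , -0.46,  5.77]), array([-0.03,  0.01,  0.02])]
```

```bash
(python3 -m handwheel '[[0.6,-0.2,0,0,0,0],[0.6,-0.2,0,0,0,0],[0.1,-0.06,0.3,0,0,0],[0,0,0.7,0,0,0],[0,0,0.8,0,0,0],[0,0,0.8,0,0,0],[0,0,0.8,0,0,0],[0,0,0.8,0,0,0]]'
python3 -m handwheel '[[0,0,0.8,0,0,0],[0,0,0.5,0,0,0],[0,0,0.2,0,0,0],[0,0,0.1,0,0,0],[0,0,0,0,0,0]]'
python3 -m handwheel '[[0,0,0.05,0,0,0],[0,0,0,0,0,0]]'
python3 -m handwheel '[[0,0,0.05,0,0,0],[0,0,0,0,0,0]]')| grep -E "clock|position|force:|width"
```

```text
clock: 48.12
position: [0.3929, 0.2527, 0.1078]
force: [-0.4, 0.0, -2.5]
width: 0.662
gripper_force: 30.0
clock: 48.53
position: [0.3932, 0.2543, 0.0772]
force: [-0.8, -1.3, -2.3]
width: 0.658
gripper_force: 30.0
clock: 48.7
position: [0.3936, 0.2549, 0.0769]
force: [0.3, 0.4, -2.9]
width: 0.663
gripper_force: 30.0
clock: 48.87
position: [0.3934, 0.2547, 0.0756]
force: [-0.2, 0.5, -2.8]
width: 0.664
gripper_force: 30.0
```

```bash
(python3 -m handwheel '[[0,0,0.05,0,0,0],[0,0,0,0,0,0]]'
python3 -m handwheel '[[0,0,0.04,0,0,0],[0,0,0,0,0,0]]'
python3 -m handwheel '[[0,0,0.03,0,0,0],[0,0,0,0,0,0]]')| grep -E "clock|position|force:|width"
```

```text
clock: 49.03
position: [0.3932, 0.2546, 0.0743]
force: [0.1, 0.7, -2.9]
width: 0.659
gripper_force: 30.0
clock: 49.2
position: [0.3934, 0.2551, 0.0738]
force: [-0.8, 0.1, 1.5]
width: 0.655
gripper_force: 30.0
clock: 49.37
position: [0.3936, 0.2557, 0.0738]
force: [-2.5, -0.4, 9.9]
width: 0.661
gripper_force: 30.0
```

```bash
(python3 -m handwheel '[[0,0,0,0,0,0],[0,0,0,0,0,0],[0,0,0,0,0,0],[0,0,0,0,0,0]]' 0.79
python3 -m handwheel '[[0,0,-0.3,0,0,0],[0,0,-0.7,0,0,0],[0,0,-1,0,0,0],[0,0,-1,0,0,0],[0,0,-1,0,0,0],[0,0,-1,0,0,0],[0,0,-0.8,0,0,0],[0,0,-0.2,0,0,0]]')| grep -E "clock|position|force:|width"
python3 - <<'E'
from h import *
cams()
print(potfit('pot_white'))
print(potfit('pot_black',z0=.024))
print(tool([.4335,-.0972,.19],RD))
E
```

```text
clock: 49.7
position: [0.3932, 0.2545, 0.0728]
force: [-1.8, -0.3, -0.7]
width: 0.79
gripper_force: 0.0
clock: 50.37
position: [0.394, 0.2556, 0.1956]
force: [0.8, -0.1, -0.3]
width: 0.789
gripper_force: 0.0
(array([ 0.434 , -0.0973]), array([-2.1, -2.2, -0.6, -0.2, -1.8, -1.4, -1.5, -1. ]), ['top', 'scene'], 0.64)
(array([0.3992, 0.2551]), array([-0.3, -0.2,  0.3,  0.2]), ['scene'], 0.9)
[array([-16.23,   7.03,   0.11]), array([-0.02,  0.02, -0.02])]
```

```bash
(python3 -m handwheel '[[-0.6,0.25,0,0,0,0],[-0.95,0.4,0,0,0,0],[-0.97,0.42,0,0,0,0],[-0.97,0.42,0,0,0,0],[-0.97,0.42,0,0,0,0],[-0.97,0.42,0,0,0,0],[-0.97,0.42,0,0,0,0],[-0.97,0.42,0,0,0,0]]' 1
python3 -m handwheel '[[-0.97,0.42,0,0,0,0],[-0.97,0.42,0,0,0,0],[-0.97,0.42,0,0,0,0],[-0.97,0.42,0,0,0,0],[-0.97,0.42,0,0,0,0],[-0.97,0.42,0,0,0,0],[-0.97,0.42,0,0,0,0],[-0.97,0.42,0,0,0,0]]'
python3 -m handwheel '[[-0.9,0.4,0,0,0,0],[-0.2,0.1,0.3,0,0,0],[0,0,0.5,0,0,0],[0,0,0.3,0,0,0],[0,0,0,0,0,0]]')| grep -E "clock|position|force:|width"
python3 - <<'E'
from h import *
cams()
print(potfit('pot_white',use=('scene',)));print(tool([.4335,-.0972,.047],RD))
t=trace('pot_white','wrist');print([(q['score'],mrect(q['region'])) for q in t[:1]])
E
```

```text
clock: 51.33
position: [0.4108, 0.0941, 0.1921]
force: [0.8, 0.9, 0.6]
width: 1.002
gripper_force: 0.0
clock: 52.0
position: [0.4303, -0.0738, 0.1921]
force: [0.2, 0.3, -0.7]
width: 0.997
gripper_force: 0.0
clock: 52.42
position: [0.4326, -0.0953, 0.1689]
force: [-0.4, 0.0, -1.0]
width: 1.001
gripper_force: 0.0
(array([ 0.4387, -0.0963]), array([-0.2, -0.3,  0.2,  0.2]), ['scene'], 0.62)
[array([-0.08,  0.01,  6.19]), array([-0.01, -0.  ,  0.  ])]
[(0.94, array([204.,  58., 302., 149.]))]
```

```bash
(python3 -m handwheel '[[-0.07,0,0.7,0,0,0],[0,0,0.9,0,0,0],[0,0,1,0,0,0],[0,0,1,0,0,0],[0,0,1,0,0,0],[0,0,0.9,0,0,0],[0,0,0.5,0,0,0],[0,0,0,0,0,0]]'
python3 -m handwheel '[[0,0,0,0,0,0],[0,0,0,0,0,0],[0,0,0,0,0,0],[0,0,0,0,0,0],[0,0,0,0,0,0],[0,0,0,0,0,0],[0,0,0,0,0,0],[0,0,0,0,0,0]]' 0 30
python3 -m handwheel '[[0,0,-0.4,0,0,0],[0,0,-0.8,0,0,0],[0,0,-1,0,0,0],[0,0,-1,0,0,0],[0,0,-1,0,0,0],[0,0,-1,0,0,0],[0,0,-1,0,0,0],[0,0,-1,0,0,0]]')| grep -E "clock|position|force:|width"
python3 - <<'E'
from h import *
print(tool([.4806,.2289,.195],RD));
d=save('scene','s11.png');cams();print(potfit('pot_black',z0=.024),potfit('pot_rose',z0=.024))
cv2.imwrite('pics/c11.png',np.hstack([cv2.resize(CAM[c]['image'][a:a+190,b:b+200,::-1],None,fx=2,fy=2) for c,a,b in(('top',200,140),('scene',120,320))]))
E
```

```text
clock: 53.28
position: [0.4327, -0.0976, 0.0496]
force: [-0.6, -0.2, -0.0]
width: 1.0
gripper_force: 0.0
clock: 53.95
position: [0.434, -0.0982, 0.0515]
force: [-1.6, -0.1, 7.8]
width: 0.674
gripper_force: 30.0
clock: 54.62
position: [0.433, -0.0979, 0.1963]
force: [1.1, -0.4, -2.5]
width: 0.678
gripper_force: 30.0
[array([16.33, -2.44,  0.07]), array([-0.01, -0.  , -0.02])]
(array([0.392 , 0.2561]), array([ 0.1, -0.7, -0.6, -0.4, -0.6, -1.9, -0.2, -0.7]), ['top', 'scene'], 0.96) (array([0.5675, 0.2023]), array([-0.7, -0.9, -0.6,  0.3, -2.1, -3.4, -0.3,  1.1]), ['top', 'scene'], 0.85)
```

View pics/c11.png

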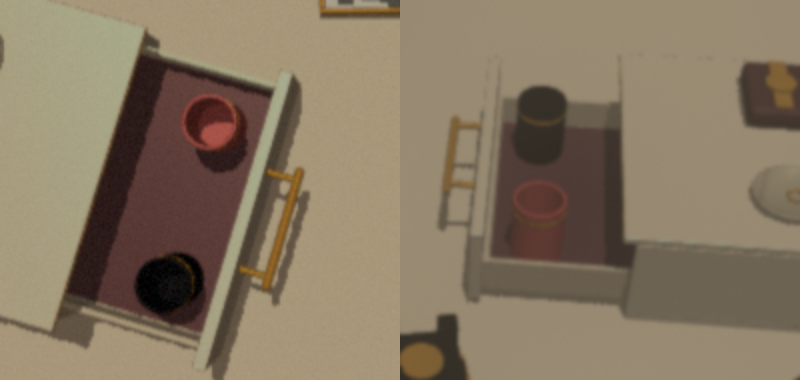

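Both pots stand upright at the two ends of the drawer (top crop: rose (210,122), black (168,280)), with the middle free. Bring the white pot.

```bash
(python3 -m handwheel '[[0.6,-0.1,0,0,0,0],[0.95,-0.14,0,0,0,0],[0.97,-0.15,0,0,0,0],[0.97,-0.15,0,0,0,0],[0.97,-0.15,0,0,0,0],[0.97,-0.15,0,0,0,0],[0.97,-0.15,0,0,0,0],[0.97,-0.15,0,0,0,0]]'
python3 -m handwheel '[[0.97,-0.15,0,0,0,0],[0.97,-0.15,0,0,0,0],[0.97,-0.15,0,0,0,0],[0.97,-0.15,0,0,0,0],[0.97,-0.15,0,0,0,0],[0.97,-0.15,0,0,0,0],[0.97,-0.15,0,0,0,0],[0.97,-0.15,0,0,0,0]]'
python3 -m handwheel '[[0.8,-0.1,0,0,0,0],[0.4,-0.05,0,0,0,0],[0,0,0,0,0,0],[0,0,0,0,0,0]]')| grep -E "clock|position|force:|width"
python3 - <<'E'
from h import *
print(tool([.4803,.229,.0785],RD));
E
```

```text
clock: 55.63
position: [0.4537, 0.0505, 0.1939]
force: [0.1, -0.3, -3.7]
width: 0.677
gripper_force: 30.0
clock: 56.3
position: [0.4756, 0.2058, 0.1936]
force: [-0.4, 0.1, -1.4]
width: 0.684
gripper_force: 30.0
clock: 56.63
position: [0.4798, 0.2284, 0.1941]
force: [-0.1, -0.5, -2.0]
width: 0.678
gripper_force: 30.0
[array([0.04, 0.02, 5.78]), array([-0.02,  0.02, -0.01])]
```

```bash
(python3 -m handwheel '[[0.04,0.02,0.6,0,0,0],[0,0,0.8,0,0,0],[0,0,0.8,0,0,0],[0,0,0.8,0,0,0],[0,0,0.8,0,0,0],[0,0,0.8,0,0,0],[0,0,0.7,0,0,0],[0,0,0.4,0,0,0]]'
python3 -m handwheel '[[0,0,0.1,0,0,0],[0,0,0,0,0,0]]'
python3 -m handwheel '[[0,0,0.05,0,0,0],[0,0,0,0,0,0]]'
python3 -m handwheel '[[0,0,0.04,0,0,0],[0,0,0,0,0,0]]')| grep -E "clock|position|force:|width"
```

```text
clock: 57.3
position: [0.48, 0.2275, 0.0786]
force: [-0.4, 0.2, -1.6]
width: 0.68
gripper_force: 30.0
clock: 57.47
position: [0.4806, 0.2287, 0.0783]
force: [-0.5, 0.2, -1.8]
width: 0.678
gripper_force: 30.0
clock: 57.63
position: [0.4814, 0.2298, 0.0785]
force: [-1.0, -0.5, -1.7]
width: 0.678
gripper_force: 30.0
clock: 57.8
position: [0.4812, 0.2297, 0.0775]
force: [-0.1, -1.3, -2.5]
width: 0.68
gripper_force: 30.0
```

```bash
(python3 -m handwheel '[[0,0,0.08,0,0,0],[0,0,0,0,0,0]]'
python3 -m handwheel '[[0,0,0.04,0,0,0],[0,0,0,0,0,0]]'
python3 -m handwheel '[[0,0,0.03,0,0,0],[0,0,0,0,0,0]]')| grep -E "clock|position|force:|width"
```

```text
clock: 57.97
position: [0.4811, 0.2298, 0.0756]
force: [0.5, -0.6, -2.4]
width: 0.68
gripper_force: 30.0
clock: 58.13
position: [0.4813, 0.2304, 0.0755]
force: [-1.6, 0.5, 5.5]
width: 0.676
gripper_force: 30.0
clock: 58.3
position: [0.4815, 0.2309, 0.0755]
force: [-3.4, -0.1, 12.7]
width: 0.678
gripper_force: 30.0
```

```bash
(python3 -m handwheel '[[0,0,0,0,0,0],[0,0,0,0,0,0],[0,0,0,0,0,0],[0,0,0,0,0,0]]' 0.79
python3 -m handwheel '[[0,0,-0.3,0,0,0],[0,0,-0.7,0,0,0],[0,0,-1,0,0,0],[0,0,-1,0,0,0],[0,0,-1,0,0,0],[0,0,-1,0,0,0],[0,0,-0.8,0,0,0],[0,0,-0.2,0,0,0]]'
python3 -m handwheel '[[-0.6,0,0,0,0,0],[-0.95,0,0,0,0,0],[-1,0,0,0,0,0],[-1,0,0,0,0,0],[-1,0,0,0,0,0],[-1,0,0,0,0,0],[-1,0,0,0,0,0],[-1,0,0,0,0,0]]' 0
python3 -m handwheel '[[-0.7,0,0,0,0,0],[-0.4,0,0,0,0,0],[0,0,0,0,0,0],[0,0,0,0,0,0]]')| grep -E "clock|position|force:|width"
python3 - <<'E'
from h import *
cams()
for l in('pot_white','pot_black','pot_rose'):print(l,potfit(l,z0=.024))
print(tool([.433,.0725,.073],RD))
cv2.imwrite('pics/c12.png',np.hstack([cv2.resize(CAM[c]['image'][a:a+190,b:b+200,::-1],None,fx=2,fy=2) for c,a,b in(('top',200,140),('scene',120,320))]))
E
```

```text
clock: 58.63
position: [0.4809, 0.2295, 0.074]
force: [-0.8, 0.3, -0.4]
width: 0.791
gripper_force: 0.0
clock: 59.3
position: [0.4819, 0.2305, 0.1971]
force: [-0.0, -0.1, 0.2]
width: 0.788
gripper_force: 0.0
clock: 59.97
position: [0.4357, 0.083, 0.1929]
force: [0.2, 0.4, 0.4]
width: 0.263
gripper_force: 0.0
clock: 60.3
position: [0.4306, 0.0638, 0.1937]
force: [0.5, -0.2, 0.5]
width: 0.011
gripper_force: 0.0
pot_white (array([0.4797, 0.2316]), array([-0.8,  0.2, -0.6, -0.4, -0.4, -2.4, -1.7,  9.4]), ['top', 'scene'], 0.76)
pot_black (array([0.3922, 0.2589]), array([-2.2, -0.8,  0.2,  0.5, -1.6, -2. , -0.1, 12.2]), ['top', 'scene'], 0.96)
pot_rose (array([0.5699, 0.2049]), array([-0.9, -0. , -0.7, -0.7, -0.8, -1.9, -0.9,  0.6]), ['top', 'scene'], 0.59)
[array([ 0.41, -0.02,  6.05]), array([-0.  , -0.  , -0.01])]
```

View pics/c12.png

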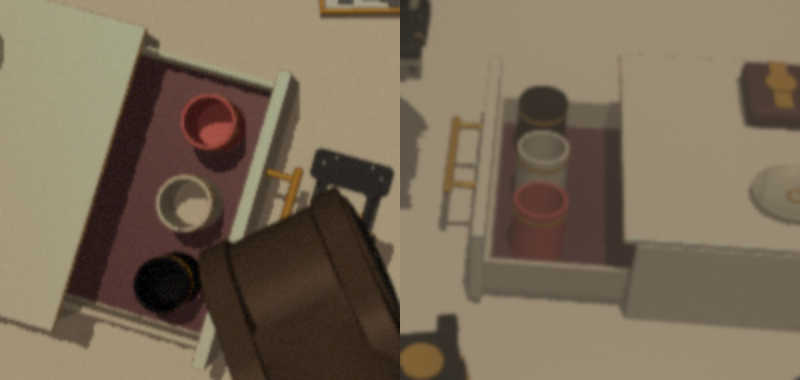

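All three pots stand in a row in the drawer. Lower the shut fingers in front of the bar and push slowly.

```bash
(python3 -m handwheel '[[0,0,0.6,0,0,0],[0,0,0.9,0,0,0],[0,0,1,0,0,0],[0,0,1,0,0,0],[0,0,1,0,0,0],[0,0,0.9,0,0,0],[0,0,0.65,0,0,0],[0,0,0,0,0,0]]'
python3 -m handwheel '[[0.3,0,0,0,0,0],[0.3,0,0,0,0,0],[0.3,0,0,0,0,0],[0.3,0,0,0,0,0],[0.3,0,0,0,0,0],[0.1,0,0,0,0,0],[0.1,0,0,0,0,0],[0.1,0,0,0,0,0]]'
python3 -m handwheel '[[0.1,0,0,0,0,0],[0.1,0,0,0,0,0],[0.1,0,0,0,0,0],[0.1,0,0,0,0,0],[0.1,0,0,0,0,0],[0.1,0,0,0,0,0],[0.1,0,0,0,0,0],[0.1,0,0,0,0,0]]')| grep -E "clock|position|force:|width"
```

```text
clock: 61.37
position: [0.4295, 0.0639, 0.071]
force: [-0.7, -0.1, -0.4]
width: 0.006
gripper_force: 0.0
clock: 62.03
position: [0.4413, 0.0986, 0.0732]
force: [-0.1, 0.3, -0.3]
width: 0.004
gripper_force: 0.0
clock: 62.7
position: [0.4459, 0.1137, 0.0731]
force: [-0.6, -0.3, 1.0]
width: 0.001
gripper_force: 0.7
```

```bash
(python3 -m handwheel '[[0.12,0,0,0,0,0],[0.14,0,0,0,0,0],[0.16,0,0,0,0,0],[0.18,0,0,0,0,0],[0.2,0,0,0,0,0],[0.2,0,0,0,0,0],[0.2,0,0,0,0,0],[0.2,0,0,0,0,0]]')| grep -E "clock|position|force:|width"
python3 - <<'E'
from h import *
cams();print([(q['score'],np.array(q['point'])*[640,480]) for c in('scene',) for q in place_of('drawer_handle',c)[:1]])
print(potfit('pot_rose',z0=.024),observe()['position'])
cv2.imwrite('pics/c13.png',np.hstack([cv2.resize(CAM[c]['image'][a:a+190,b:b+200,::-1],None,fx=2,fy=2) for c,a,b in(('top',200,140),('scene',120,320))]))
E
```

```text
clock: 63.37
position: [0.4542, 0.1411, 0.0731]
force: [0.4, -1.6, 0.8]
width: 0.005
gripper_force: 0.6
[(0.87, array([361.28 , 198.096]))]
(array([0.5794, 0.2382]), array([-0.3, -2.1,  0.3,  1.5]), ['scene'], 0.9) [0.45392138 0.1407629  0.07307128]
```

View pics/c13.png

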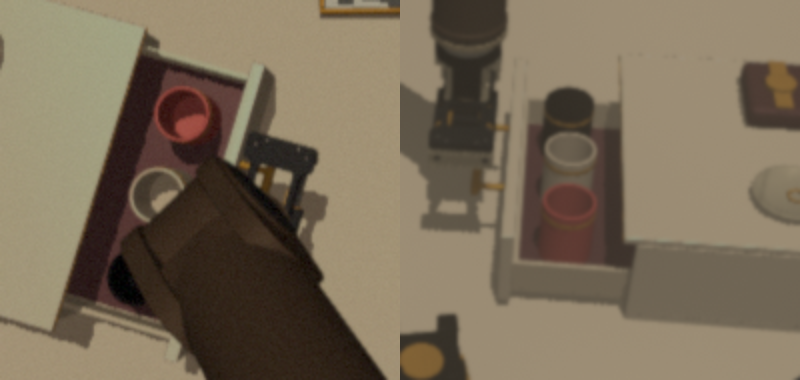

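The drawer is moving and the pots are upright: top crop, rose (183,115), white (158,195). Keep pushing.

```bash
(python3 -m handwheel '[[0.2,0,0,0,0,0],[0.22,0,0,0,0,0],[0.22,0,0,0,0,0],[0.22,0,0,0,0,0],[0.22,0,0,0,0,0],[0.22,0,0,0,0,0],[0.22,0,0,0,0,0],[0.22,0,0,0,0,0]]'
python3 -m handwheel '[[0.22,0,0,0,0,0],[0.22,0,0,0,0,0],[0.22,0,0,0,0,0],[0.22,0,0,0,0,0],[0.22,0,0,0,0,0],[0.22,0,0,0,0,0],[0.22,0,0,0,0,0],[0.22,0,0,0,0,0]]'
python3 -m handwheel '[[0.2,0,0,0,0,0],[0.2,0,0,0,0,0],[0.2,0,0,0,0,0],[0.15,0,0,0,0,0],[0.1,0,0,0,0,0],[0.1,0,0,0,0,0],[0.1,0,0,0,0,0],[0.1,0,0,0,0,0]]')| grep -E "clock|position|force:|width"
python3 -m handwheel '[[0.1,0,0,0,0,0],[0.1,0,0,0,0,0],[0.1,0,0,0,0,0],[0.1,0,0,0,0,0]]'| grep -E "clock|position|force:|width"
```

```text
clock: 64.28
position: [0.4643, 0.1744, 0.0731]
force: [0.4, -0.7, -0.1]
width: 0.004
gripper_force: 0.6
clock: 64.95
position: [0.4744, 0.2081, 0.0731]
force: [1.1, -0.8, 0.4]
width: 0.003
gripper_force: 0.6
clock: 65.62
position: [0.4809, 0.2297, 0.0731]
force: [-0.4, -0.6, -0.2]
width: 0.005
gripper_force: 0.6
clock: 65.95
position: [0.4833, 0.2374, 0.0731]
force: [-0.4, -0.6, 0.2]
width: 0.006
gripper_force: 0.5
```

```bash
(python3 -m handwheel '[[0.08,0,0,0,0,0],[0.08,0,0,0,0,0],[0.08,0,0,0,0,0],[0.08,0,0,0,0,0],[0.08,0,0,0,0,0],[0.08,0,0,0,0,0]]'
python3 -m handwheel '[[0.06,0,0,0,0,0],[0.06,0,0,0,0,0],[0.06,0,0,0,0,0],[0.06,0,0,0,0,0]]'
python3 -m handwheel '[[0.06,0,0,0,0,0],[0.06,0,0,0,0,0],[0.06,0,0,0,0,0],[0.06,0,0,0,0,0]]'
python3 -m handwheel '[[0.06,0,0,0,0,0],[0.06,0,0,0,0,0],[0.06,0,0,0,0,0]]')| grep -E "clock|position|force:"
```

```text
clock: 66.45
position: [0.4861, 0.2466, 0.0731]
force: [0.9, -1.2, 0.2]
gripper_force: 0.5
clock: 66.78
position: [0.4874, 0.2512, 0.0731]
force: [0.5, -1.6, -0.2]
gripper_force: 0.5
clock: 67.12
position: [0.4888, 0.2558, 0.0731]
force: [0.4, -1.5, 0.3]
gripper_force: 0.5
clock: 67.37
position: [0.4899, 0.2592, 0.0731]
force: [-0.2, -2.4, 1.1]
gripper_force: 1.5
```

```bash
(python3 -m handwheel '[[0.05,0,0,0,0,0],[0.05,0,0,0,0,0],[0.05,0,0,0,0,0],[0.05,0,0,0,0,0]]'
python3 -m handwheel '[[0.05,0,0,0,0,0],[0.05,0,0,0,0,0],[0.05,0,0,0,0,0],[0.05,0,0,0,0,0]]'
python3 -m handwheel '[[0.05,0,0,0,0,0],[0.05,0,0,0,0,0],[0.05,0,0,0,0,0]]')| grep -E "clock|position|force:"
```

```text
clock: 67.7
position: [0.4903, 0.2605, 0.0729]
force: [-3.6, -8.7, 6.5]
gripper_force: 4.6
clock: 68.03
position: [0.4918, 0.2656, 0.0729]
force: [-0.6, -4.0, 1.0]
gripper_force: 1.8
clock: 68.28
position: [0.4931, 0.2703, 0.0732]
force: [0.9, -0.1, -0.2]
gripper_force: 0.2
```

```bash
(python3 -m handwheel '[[0.05,0,0,0,0,0],[0.05,0,0,0,0,0],[0.05,0,0,0,0,0]]'
python3 -m handwheel '[[0.05,0,0,0,0,0],[0.05,0,0,0,0,0]]'
)| grep -E "clock|position|force:"
```

```text
clock: 68.53
position: [0.4931, 0.2705, 0.0729]
force: [-4.1, -12.1, 10.5]
gripper_force: 6.3
clock: 68.7
position: [0.4932, 0.2705, 0.0727]
force: [-5.9, -18.0, 13.7]
gripper_force: 9.2
```

It is against the hard stop. Back off, lift clear and look.

```bash
(python3 -m handwheel '[[-0.2,0,0,0,0,0],[-0.4,0,0,0,0,0],[-0.8,0,0,0,0,0],[-1,0,0,0,0,0],[-1,0,0,0,0,0],[-1,0,0,0,0,0],[-1,0,0,0,0,0],[-0.5,0,0,0,0,0]]'
python3 -m handwheel '[[0,0,-0.5,0,0,0],[0,0,-1,0,0,0],[0,0,-1,0,0,0],[0,0,-1,0,0,0],[0,0,-1,0,0,0],[0,0,-1,0,0,0],[0,0,-1,0,0,0],[0,0,-0.5,0,0,0]]'
python3 -m handwheel '[[-0.6,-0.4,0,0,0,0],[-0.6,-0.4,0,0,0,0],[-0.6,-0.4,0,0,0,0],[-0.6,-0.4,0,0,0,0],[-0.6,-0.4,0,0,0,0],[-0.6,-0.4,0,0,0,0],[-0.6,-0.4,0,0,0,0],[0,0,0,0,0,0]]')| grep -E "clock|position|force:"
python3 - <<'E'
from h import *
cams();T=CAM['top']
cv2.imwrite('pics/f1.png',CAM['scene']['image'][:,:,::-1]);cv2.imwrite('pics/f2.png',T['image'][:,:,::-1])
for l,k in dict(atomizer=dict(r=.0165,h=.099),cream_jar=dict(r=.03,h=.046),acrylic_box=dict(r=.0455,h=.05)).items(): print(l,potfit(l,**k))
for c in('scene',):print(c,[(q['score'],mrect(q['region'])) for q in trace('brush',c)[:1]])
E
```

```text
clock: 69.37
position: [0.4596, 0.1594, 0.073]
force: [-0.3, -0.4, -0.3]
gripper_force: 0.0
clock: 70.03
position: [0.4615, 0.1639, 0.2165]
force: [0.2, 0.8, -0.0]
gripper_force: 0.0
clock: 70.7
position: [0.3808, 0.0965, 0.2132]
force: [0.5, -0.0, -0.8]
gripper_force: 0.0
atomizer (array([ 0.5789, -0.2317]), array([-1.8, -2.1, -0.5, -0.3, -1.5, -3.6, -0.8, -1.1]), ['top', 'scene'], 0.64)
cream_jar (array([ 0.6545, -0.2594]), array([-1.3, -2.2,  0.6, -0.4, -2.6, -2.4,  0.6, -0.8]), ['top', 'scene'], 0.56)
acrylic_box (array([ 0.5603, -0.3752]), array([-16.4,   1. ,  -9.1,  21.2,  -4.9,  31.6,  -0.9,  39. ]), ['top', 'scene'], 0.89)
scene [(0.81, array([118., 213., 149., 273.]))]
```

View pics/f1.png

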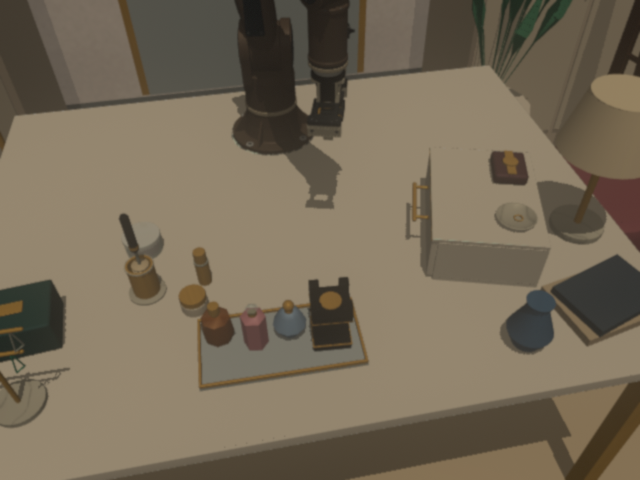

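The drawer is shut, with its handle bar at (415,202). The brush is in its stand at (135,250), the acrylic box is in place at (142,238), and the tray is untouched.

```bash
python3 -c "
from cell import sign_off;print(sign_off())"
```

```text
the job is handed in; nothing more can be done
None
```

I brushed the white, rose and black pots in that order, put the brush back in its stand, stood the pots in the drawer and pushed it home past its catch, then handed the job in at about 71 s. The black pot was knocked about 37 mm aside partway through, so I measured it again before brushing it. The pots were upright when last seen, early in the push; I could not see inside once the drawer was shut.

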